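# Close the flow-cell holder: cover plate on two studs, hairpin clip on the neck

### The job

Close the flow-cell holder: fit the steel cover plate over the two studs of the sloped deck so that it lies flat against the deck, then take the big hairpin spring clip by its upright block and push it sideways into the groove of the necked stud, above the plate, until it snaps fully home. Let go of everything and leave the other things on the bench where they are.

Things in the scene. Friction and masses are not known exactly. Their poses are not given: they have to be found in the camera images.
- deck: White sloped top of the flow-cell holder, fixed: flat face 120 mm (x) by 190 mm (y), tilted 30 degrees, looking up and to the robot's right. Origin: centre of the face, 75 mm above the bench. x up the slope (roughly to the robot's left), y level along the face (roughly towards the robot), z square out. Two steel studs stand square on it at x = 0, y = +62 and -62 mm. Low edge 45 mm above the bench, free space below it.
- dowel_top (a point): Top of the plain stud (deck y = +62 mm, the one nearer the robot), on its axis, 40 mm above the face. Both studs are 18 mm in diameter and 40 mm tall, tapering to 9 mm over their top 10 mm. Axes of the deck.
- stud_neck (a point): Centre of the groove of the necked stud (deck y = -62 mm, the one farther from the robot), on its axis, 15 mm above the face, 7 mm above the top of the seated plate. From 8 to 22 mm above the face this stud is only 11 mm in diameter, under an 18 mm head. Axes of the deck.
- plate: Loose cover plate, steel, 90 mm (x) by 180 mm (y) by 8 mm, about 0.35 kg, flat on the bench at the start, handle up. Origin: centre of its underside, z up. Two round through holes of 21 mm at x = 0, y = +62 and -62 mm. Symmetrical: either way round fits. Seated, its underside lies on the deck, origin at the deck's origin.
- plate_grip (a point): Centre of the plate's black upright handle bar, 16 mm thick (x), 56 mm long (y), 40 mm tall, on the middle of the plate. This point is 28 mm above the plate's underside, 20 mm below the handle's top. Axes of the plate.
- clip: Loose hairpin clip, about 0.1 kg, 108 mm long, flat on the bench: a white upright block behind, two springy 6 mm steel wire legs running forward side by side (0 to 6 mm above the underside), and between them a stiff tongue, 6 mm wide and high, ending 54 mm ahead: the neck comes to rest against it. Origin under the block's centre, x along the legs to the open mouth, z up.
- clip_grip (a point): Where to hold the clip: in its upright block, 16 mm (x) by 26 mm (y) by 50 mm tall; this point is 30 mm above the underside, 20 mm below the block's top. A finger in front of the block must stay more than 7 mm above the underside (tongue and legs); behind the block nothing sticks out. Axes of the clip.
- clip_seat (a point): Middle of the clip's seat, 62 mm ahead of the block's centre, 3 mm above the underside; legs 12.6 mm apart (clear). When home it lies on the stud's axis, the clip parallel to the plate, its underside 0 to 8 mm above the plate's top. Any direction in the deck's plane counts; pushed up the slope (clip x along deck x) the block lies downhill and stays put. Axes of the clip.
- clip_throat (a point): Throat of the clip, 10 mm ahead of the seat: here the legs pinch in to 5 mm apart, then flare to a mouth 26 mm wide at their tips, 20 mm further on. Pushed mouth first over the 11 mm neck, the legs spread and snap shut behind it; this takes 5 to 9 N along the clip's x. Axes of the clip.
- wash_bottle: Bystander, to be left alone: white plastic wash bottle, 68 mm diameter, 140 mm tall, upright; origin at the centre of its base.
- beaker: Bystander, to be left alone: clear plastic beaker, 76 mm across the rim, 95 mm tall; origin at the centre of its base.
- jar: Bystander, to be left alone: small glass sample jar with a white cap, 64 mm diameter, 75 mm tall; origin at the centre of its base.
- dish: Bystander, to be left alone: clear lidded petri dish, 88 mm diameter, 16 mm tall; origin at the centre of its base.
- driver: Bystander, to be left alone: screwdriver with a grey handle, lying, 170 mm long along its x; origin under its middle.
- tip_box: Bystander, to be left alone: closed blue pipette-tip box, 80 x 120 x 55 mm; origin at the centre of its base.
- marker: Bystander, to be left alone: white marker pen with a black cap, 135 mm long along its x, 14 mm thick, lying flat; origin under its middle.
Mind the look-alikes: they are no part of the job. What is shaped like the part that bears deck but pink is not meant. Leave any black look-alike of the clip alone.

How it is judged:
On the way, in this order (a step that is already met when the one before it is completed fails the run):
1. the cover plate lies flat on the deck, over both studs (x of plate in the frame of deck between -0.004 and 0.004 m and y of plate in the frame of deck between -0.004 and 0.004 m and z of plate in the frame of deck between -0.003 and 0.003 m and angle between the z axis of plate and the z axis of deck, either way round below 0.05 rad), for 0.2 s.
2. the clip has snapped onto the neck of the stud (all of step 1 and x of clip_seat in the frame of stud_neck between -0.006 and 0.006 m and y of clip_seat in the frame of stud_neck between -0.006 and 0.006 m and z of clip_seat in the frame of stud_neck between -0.007 and 0.007 m), for 0.2 s.
At the end, for the whole second after the job is handed in: The plate lies on the deck over both studs (origin within 4 mm of the deck's origin along the face, 3 mm square to it, parallel within 3 degrees); the clip's seat is within 6 mm of the neck's axis along each of the deck's x and y, within the groove's height; both at rest and released (all of step 2 and linear speed of each of plate, clip below 0.02 m/s); the robot touches nothing.
It fails at once if a bystander is moved by more than 30 mm (distance of any of wash_bottle, beaker, jar, dish, driver, tip_box, marker from where it was at the start of the episode above 0.03 m).
It also fails if it takes over 72 s, if anything falls off the work surface, if the arm or the gripper's body presses on something with over 40 N, if the wrist force passes 120 N, or if a joint passes its speed limit or range.

### The arm

A 6-joint arm with a two-finger parallel gripper is mounted at the origin on the work surface. World frame = base frame: x ahead of the robot, y to its left, z up, the work surface at z = 0. Lengths are in m, angles in rad, forces in N, time in s.
With the tool pointing down it reaches from about 0.25 to 0.8 m from the base axis. Payload 8.5 kg.
Tool frame: the origin (TCP) lies between the finger pads; the fingertips stand 17 mm ahead of it and the grasp point (between the pads) lies 2 mm behind it; z points along the fingers, y is the direction in which the jaws open and shut (so a half turn about z gives the same grasp; the last joint's range is limited). The gripper opens to 85 mm and grips with 20 to 120 N. Pads are 22 mm wide; open, the fingers measure 114 mm over their backs; the gripper's body (76 mm by 85 mm) begins 54 mm behind the grasp point. The pads swing forward as they close: fully open they stand 13 mm farther back than shut.
Start: joints at [1.192, 0.238, -0.013, 1.319, 0, 1.571], TCP at [0.194, 0.488, 0.248] pointing down, gripper open.
Joint ranges: [-2.66, 2.66], [-1.03, 1.9], [-1.14, 1.46], [-1.82, 2.27], [-1.45, 1.34], [-3.14, 3.14]. Speed limits (rad/s): [2.22, 2.22, 2.79, 3.14, 3.14, 3.14].

### API

Orientations are given as a unit quaternion [x, y, z, w].
In Python, from station import sensors, optics, ctrl, finder gives the robot as it stands. The module is installed in compiled form; this text tells all that it offers.
- The arm moves only by the tool arm_command, never from a script. Its argument "motion" is a list of rows, each a list of 7 numbers: the shift along the tool's x, y, z in m, then the turn, a rotation vector about the tool's x, y, z in degrees, then the opening, from -1 (shut) to 1 (fully open). A call has 1 to 10 rows; each row shifts and turns the commanded pose from where the row before left it, along the tool's axes as they then stand; what a row does not reach is not made up. A row lasts 1/12 s, in which the tool goes at most 41.7 mm and 7.16 degrees, less where a joint would pass 70% of its speed; a pose out of reach is approached as far as the arm can. A call is refused whole if a number of a shift passes 0.0417 or a number of a turn 7.16, either way. A call with a gripper value outside its range is refused whole. The fingers move at their own pace and stop on an object; the grip force is fixed at half the most. Time passes only in rows, so rows that do not move let the fingers close. It gives the time, the measured TCP pose, the force and the opening at its end, in the units of the state.
- sensors.state(): the state, without advancing time (a new reading comes with each control period).
- optics.read_camera(name): name is "scene" or "top" or "wrist"; returns (picture, depth): 420x560x3 uint8, red, green, blue; 420x560 float32, m along the optical axis (not along the pixel's ray), 0 where there is no reading.
- optics.camera_info(name): a dict with "fx", "fy", "cx", "cy" (pixels), "D" ([k1, k2, p1, p2, k3] as OpenCV has them; the pictures are not rectified), "rvec" (rotation vector, rad) and "tvec" (3), from world to camera coordinates, as OpenCV has them; the wrist camera has in their place "tool_from_camera" (4x4, takes a point from camera to tool coordinates, whose origin is the TCP and whose axes are the flange's). Camera axes: x right, y down, z forward; pixel columns grow to the right and rows downward; lengths in m; the calibration is good to about 2 mm. A picture is of the moment at which its call begins: read the wrist's pose just before it. camera_info takes no time and is no camera call.
- ctrl.job_done(): hands the job in, once; it reports no verdict.
Trained networks look in the newest picture that a camera, given by its name, has taken for a name from the list of things; names that differ only in an ending like _2 or _b are one class to them, and where a whole thing is asked for, a point or a joint stands for the part that bears it (a point fixed in the world has none). Each returns a list of dicts, best first, with "score" (0 to 1); they miss things now and then, are a little off and sometimes report something else, mostly with a low value. They report only what shows in the picture. A call takes as long as a camera call. They do not tell look-alikes from the thing itself.
- finder.search_frame(name, camera): "centre" ([column, row] in pixels, amid what is visible of it).
- finder.cut_out(name, camera): "region" (420x560 bool, what is visible of it) and "centre" ([column, row] in pixels, amid what is visible of it).
The state is a dict: "time": time; "joint_pos": joint angles; "dq": joint speeds; "joint_torque": joint torques, N m; "ee_pos": TCP position; "ee_rot": TCP orientation; "wrist_force": force on the tool from outside, world axes, zero at the start; "wrist_torque": the same for the moment, N m; "width": finger opening in m.
Only numpy, scipy, OpenCV 4.12 (cv2) and the standard library are available. Lean on these libraries where they do the work, as an engineer would, in place of code of your own. Each camera call takes 0.05 s, during which the arm holds its last target.

## Working session

There is one attempt and no reset: what is moved stays moved. The work goes in short steps, Python scripts to look and compute and a tool call to move; the robot and the scene stay as the last step left them, time stands still between calls to the robot, and variables do not carry over. Pictures are saved under pics/ and viewed, and the job is handed in when it is done.

Besides the shell and the picture viewer there is one more tool, called in YAML: its name, and indented under it one key for each argument. arm_command: Moves the arm, as the interface text tells. Its arguments: {"type":"object","properties":{"motion":{"type":"array"}},"required":["motion"]}

```bash
mkdir -p pics; cat > h.py <<'E'
import numpy as np, cv2
from station import sensors, optics, ctrl, finder
from scipy.spatial.transform import Rotation as R
def T_tool():
    s=sensors.state(); T=np.eye(4); T[:3,:3]=R.from_quat(s['ee_rot']).as_matrix(); T[:3,3]=s['ee_pos']; return T
def snap(cam,name=None):
    T=T_tool(); im,d=optics.read_camera(cam)
    if name: cv2.imwrite('pics/'+name+'.png',im[:,:,::-1])
    c=optics.camera_info(cam)
    K=np.array([[c['fx'],0,c['cx']],[0,c['fy'],c['cy']],[0,0,1]]);D=np.array(c['D'],float)
    if cam=='wrist': W=T@np.array(c['tool_from_camera'])
    else:
        W=np.eye(4); r=cv2.Rodrigues(np.array(c['rvec'],float))[0]; W[:3,:3]=r.T; W[:3,3]=-r.T@np.array(c['tvec']).ravel()
    return im,d,K,D,W
def cloud(d,K,D,W):
    h,w=d.shape; u,v=np.meshgrid(np.arange(w),np.arange(h))
    p=cv2.undistortPoints(np.stack([u,v],-1).reshape(-1,1,2).astype(np.float64),K,D).reshape(h,w,2)
    P=np.concatenate([p*d[...,None],d[...,None]],-1)
    X=P@W[:3,:3].T+W[:3,3]; X[d<=0]=np.nan
    return X
def proj(X,K,D,W):
    Wi=np.linalg.inv(W); r=cv2.Rodrigues(Wi[:3,:3])[0]
    return cv2.projectPoints(np.array(X,float).reshape(-1,1,3),r,Wi[:3,3],K,D)[0].reshape(-1,2)
E
python3 - <<'E'
from h import *
s=sensors.state(); print({k:np.round(v,3) for k,v in s.items()})
for c in ['scene','top','wrist']:
    im,d,K,D,W=snap(c,c+'0'); print(c,np.round(W,3).tolist(),K[0,0],d.min(),d.max())
    if c!='wrist':
        np.savez(c+'0.npz',im=im,d=d,K=K,D=D,W=W)
        for n in ['deck','plate','clip']:
            X=cloud(d,K,D,W)
            for r in finder.cut_out(n,c):
                m=r['region']; print(n,round(r['score'],2),np.round(r['centre']),m.sum(),np.round(np.nanmedian(X[m],0),3))
E
```

```text
{'time': np.float64(0.0), 'joint_pos': array([ 1.192,  0.239, -0.014,  1.319,  0.   ,  1.571]), 'dq': array([-0.003, -0.001, -0.001,  0.   ,  0.002, -0.001]), 'joint_torque': array([-0.0000e+00, -5.3877e+01,  3.4644e+01,  1.9000e-02, -0.0000e+00,
       -0.0000e+00]), 'ee_pos': array([0.194, 0.487, 0.248]), 'ee_rot': array([ 0.188,  0.982, -0.001, -0.   ]), 'wrist_force': array([ 0.229, -0.387, -0.952]), 'wrist_torque': array([ 0.036,  0.017, -0.035]), 'width': np.float64(0.086)}
scene [[0.753, 0.463, -0.467, 1.232], [0.658, -0.519, 0.546, -0.911], [0.01, -0.719, -0.695, 1.152], [0.0, 0.0, 0.0, 1.0]] 529.6906810790699 0.0 3.7206008
deck 0.95 [174. 214.] 2343 [ 0.295 -0.284  0.078]
deck 0.76 [320. 213.] 2382 [0.607 0.003 0.077]
deck 0.73 [349. 163.] 986 [0.487 0.314 0.01 ]
plate 0.6 [347. 161.] 965 [0.488 0.314 0.01 ]
clip 0.84 [220. 256.] 354 [ 0.464 -0.277  0.007]
clip 0.71 [149. 268.] 237 [ 0.367 -0.429  0.014]
top [[-0.025, -0.986, 0.165, 0.358], [-1.0, 0.026, 0.008, -0.061], [-0.012, -0.165, -0.986, 1.118], [0.0, 0.0, 0.0, 1.0]] 380.54414978691614 0.0 2.1165626
deck 0.71 [364. 288.] 2628 [ 0.287 -0.27   0.084]
deck 0.58 [256. 180.] 2740 [0.597 0.015 0.081]
plate 0.66 [155. 228.] 1769 [0.476 0.32  0.008]
plate 0.29 [358. 229.] 260 [ 0.463 -0.278  0.006]
clip 0.69 [411. 256.] 217 [ 0.378 -0.436  0.007]
clip 0.47 [358. 225.] 279 [ 0.465 -0.277  0.006]
clip 0.16 [152. 227.] 1731 [0.478 0.321 0.008]
wrist [[0.369, 0.895, 0.25, 0.131], [0.929, -0.355, -0.101, 0.514], [-0.001, 0.269, -0.963, 0.373], [0.0, 0.0, 0.0, 1.0]] 374.6226057413273 0.0 0.4613653
```

View pics/scene0.png

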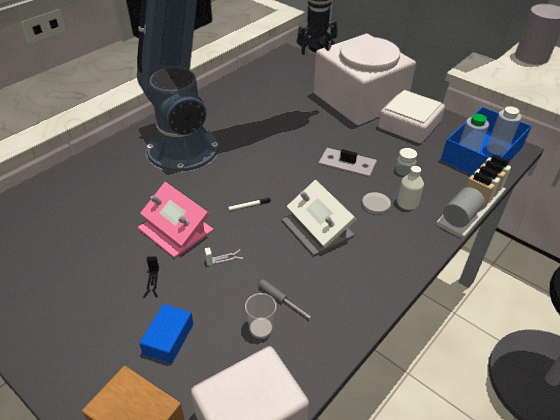

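View pics/top0.png

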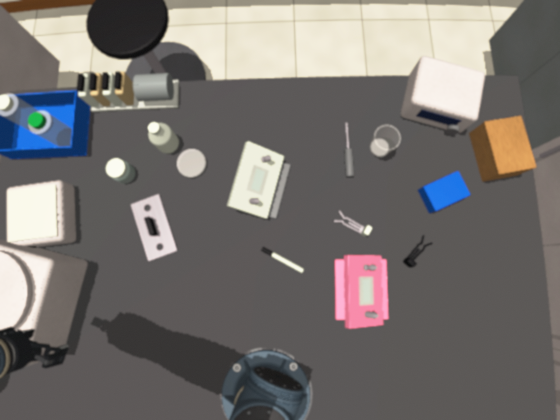

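View pics/wrist0.png

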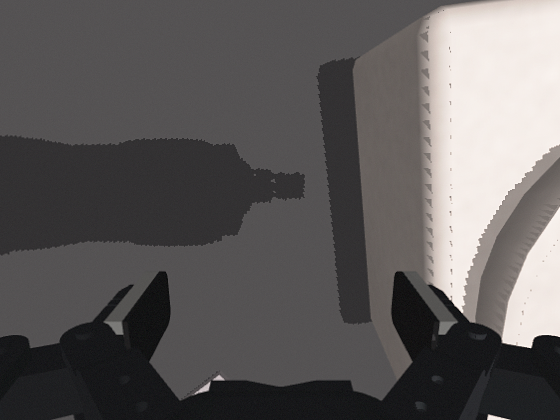

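The scene picture shows the white deck at (320,213), the plate at (348,160), the white clip at (222,256). The pink deck and black clip are decoys. I'll estimate the poses from both fixed cameras.

```bash
cat > est.py <<'E'
from h import *
from scipy.optimize import minimize
def load(n):
    z=np.load(n+'.npz'); return z['im'],z['d'],z['K'],z['D'],z['W']
def region_pts(X,c,r):
    return (np.abs(X[...,0]-c[0])<r)&(np.abs(X[...,1]-c[1])<r)
def deckfit(X,mask=None,c=(0.6,0.01),verbose=True):
    P=X[region_pts(X,c,0.16)]
    P=P[(P[:,2]>0.035)&(P[:,2]<0.16)]
    # ransac plane with tilt 30
    rng=np.random.default_rng(0);best=None
    for _ in range(400):
        a=P[rng.choice(len(P),3,False)]; n=np.cross(a[1]-a[0],a[2]-a[0]); l=np.linalg.norm(n)
        if l<1e-6: continue
        n/=l; n*=np.sign(n[2])
        if abs(np.degrees(np.arccos(n[2]))-30)>6: continue
        k=(np.abs((P-a[0])@n)<0.003).sum()
        if best is None or k>best[0]: best=(k,n,a[0])
    k,n,a=best
    for _ in range(5):
        I=P[np.abs((P-a)@n)<0.003]; a=I.mean(0); n=np.linalg.svd(I-a,full_matrices=False)[2][2]; n*=np.sign(n[2])
    y=np.cross(n,[0,0,1]); # level
    y/=np.linalg.norm(y)
    if y[0]>0: y=-y
    x=np.cross(y,n)
    if verbose: print('plane n',n.round(3),'tilt',np.degrees(np.arccos(n[2])).round(2),'inl',len(I),'x',x.round(3),'y',y.round(3))
    q=(I-a)@np.stack([x,y]).T
    rect=cv2.minAreaRect(q.astype(np.float32)); 
    lo,hi=np.percentile(q,0.5,0),np.percentile(q,99.5,0)
    c0=(lo+hi)/2
    o=a+c0[0]*x+c0[1]*y
    if verbose: print('extent',(hi-lo).round(4),'rect',rect,'origin',o.round(4))
    return o,np.stack([x,y,n],1),P
if __name__=='__main__':
  for cam in ['scene0','top0']:
    im,d,K,D,W=load(cam); X=cloud(d,K,D,W)
    print(cam,'bench z',np.nanmedian(X[region_pts(X,(0.45,-0.1),0.03)],0).round(4))
    o,Rm,P=deckfit(X)
    L=(P-o)@Rm
    for s in (1,-1):
        S=L[(np.abs(L[:,0])<0.03)&(np.abs(L[:,1]-s*0.062)<0.03)&(L[:,2]>0.01)&(L[:,2]<0.05)]
        print('stud',s,len(S),np.median(S,0).round(4),S.min(0).round(4),S.max(0).round(4))
    # plate
    P=X[region_pts(X,(0.478,0.32),0.13)]; p=P[(P[:,2]>0.004)&(P[:,2]<0.012)]
    print('plate z',np.median(p[:,2]).round(4),len(p)); print(cv2.minAreaRect(p[:,:2].astype(np.float32)))
    hh=P[(P[:,2]>0.035)&(P[:,2]<0.06)&(np.hypot(P[:,0]-.478,P[:,1]-.32)<0.05)]; print('handle',len(hh),np.median(hh,0).round(4)); 
    if len(hh)>5: print(cv2.minAreaRect(hh[:,:2].astype(np.float32)))
    P=X[region_pts(X,(0.465,-0.277),0.09)]; b=P[(P[:,2]>0.04)&(P[:,2]<0.06)]; print('block',len(b),b.mean(0).round(4)); 
    if len(b)>3: print(cv2.minAreaRect(b[:,:2].astype(np.float32)))
    l=P[(P[:,2]>0.003)&(P[:,2]<0.03)]; print('legs',len(l),l.mean(0).round(4))
    if len(l)>3: print(cv2.minAreaRect(l[:,:2].astype(np.float32)))
E
python3 est.py
```

```text
scene0 bench z [ 0.4508 -0.1004  0.0016]
plane n [-0.139 -0.477  0.868] tilt 29.82 inl 1494 x [0.243 0.833 0.497] y [-0.96  0.28  0.  ]
extent [0.1186 0.1892] rect ((-0.0001278221607208252, 0.004668712615966797), (0.11950170248746872, 0.19363383948802948), 0.016812816262245178) origin [0.5971 0.0053 0.0766]
stud 1 49 [-0.0006  0.0585  0.0287] [-0.0079  0.0505  0.0101] [0.0091 0.067  0.0465]
stud -1 39 [-0.0011 -0.0652  0.0325] [-0.0092 -0.0704  0.0103] [ 0.0073 -0.0591  0.0449]
plate z 0.0068 1097
((0.4784078598022461, 0.3202369809150696), (0.2594447135925293, 0.2587567865848541), 89.92593383789062)
handle 100 [0.4799 0.3174 0.0466]
((0.4783198833465576, 0.3195531666278839), (0.0553053580224514, 0.028637632727622986), 18.040605545043945)
block 104 [ 0.4184 -0.306   0.05  ]
((0.4205756187438965, -0.3059109151363373), (0.09054604172706604, 0.05907159671187401), 0.30234411358833313)
legs 1008 [ 0.4686 -0.2804  0.0055]
((0.4648705720901489, -0.27717941999435425), (0.17964176833629608, 0.17950065433979034), 89.8969497680664)
top0 bench z [ 4.495e-01 -9.900e-02 -3.000e-04]
plane n [-0.139 
[... 279 characters left out ...]
.033 ] [-0.0059  0.0545  0.0115] [0.0087 0.07   0.0426]
stud -1 41 [ 0.0027 -0.0597  0.0336] [-0.0056 -0.07    0.0123] [ 0.0086 -0.0528  0.0421]
plate z 0.0078 1716
((0.4790133237838745, 0.32034629583358765), (0.2566353380680084, 0.2594521641731262), 0.04025377333164215)
handle 120 [0.4811 0.3218 0.0476]
((0.47980713844299316, 0.3233015537261963), (0.05365978926420212, 0.017221998423337936), 19.39134979248047)
block 68 [ 0.4347 -0.3033  0.0499]
((0.417955607175827, -0.3075200021266937), (0.09060236811637878, 0.024045921862125397), 14.846826553344727)
legs 379 [ 0.4679 -0.274   0.0051]
((0.4651777744293213, -0.27768993377685547), (0.17824327945709229, 0.17889514565467834), 0.3117319345474243)
```

```bash
cat > est2.py <<'E'
from est import *
from scipy import ndimage
for cam in ['scene0','top0']:
    im,d,K,D,W=load(cam); X=cloud(d,K,D,W)
    m=region_pts(X,(0.478,0.32),0.12)&(X[...,2]>0.005)&(X[...,2]<0.06)
    lab,n=ndimage.label(m); k=np.argmax(ndimage.sum(m,lab,range(1,n+1)))+1; P=X[lab==k]
    p=P[P[:,2]<0.014]; print(cam,'plate z',np.median(p[:,2]).round(4),len(p),cv2.minAreaRect(p[:,:2].astype(np.float32)))
    h=P[(P[:,2]>0.042)]; print('handle',cv2.minAreaRect(h[:,:2].astype(np.float32)),np.median(h[:,2]))
    m=region_pts(X,(0.465,-0.277),0.08)&(X[...,2]>0.0035 if cam=='top0' else X[...,2]>0.006)&(im.min(-1)>0)
    lab,n=ndimage.label(m,np.ones((3,3))); 
    for k in range(1,n+1):
        P=X[lab==k]
        if len(P)<12: continue
        print('comp',len(P),P.mean(0).round(3),P.min(0).round(3),P.max(0).round(3))
        b=P[P[:,2]>0.04]
        if len(b)>5: print('block top',len(b),b.mean(0).round(4),cv2.minAreaRect(b[:,:2].astype(np.float32)))
    z=cv2.resize(im[225:300,170:270] if cam=='scene0' else im[195:255,320:400],None,fx=7,fy=7,interpolation=cv2.INTER_CUBIC)
    cv2.imwrite('pics/clip_%s.png'%cam,z[:,:,::-1])
E
python3 est2.py
```

```text
scene0 plate z 0.0091 690 ((0.4733988046646118, 0.329304039478302), (0.18612629175186157, 0.12343495339155197), 16.701505661010742)
handle ((0.4783198833465576, 0.3195531666278839), (0.0553053580224514, 0.028637632727622986), 18.040605545043945) 0.048320982068362106
comp 185 [ 0.46  -0.292  0.025] [ 0.418 -0.315  0.006] [ 0.486 -0.238  0.055]
block top 57 [ 0.4524 -0.3036  0.0488] ((0.4507652223110199, -0.3028835952281952), (0.016009658575057983, 0.027336440980434418), 61.469112396240234)
comp 13 [ 0.492 -0.249  0.008] [ 0.487 -0.258  0.006] [ 0.499 -0.237  0.013]
top0 plate z 0.0083 1477 ((0.4797818660736084, 0.32593995332717896), (0.18060104548931122, 0.09341040253639221), 19.75511360168457)
handle ((0.4797886610031128, 0.3234085440635681), (0.05372907221317291, 0.017178811132907867), 19.75690460205078) 0.04790259464642377
comp 178 [ 0.463 -0.28   0.021] [ 0.437 -0.315  0.004] [ 0.514 -0.227  0.055]
block top 53 [ 0.4505 -0.2987  0.0491] ((0.4508066177368164, -0.2994253933429718), (0.016479048877954483, 0.025036988779902458), 57.91417694091797)
comp 27 [ 0.48  -0.232  0.006] [ 0.468 -0.252  0.004] [ 0.487 -0.211  0.009]
```

```bash
cat > plan.py <<'E'
from h import *
def tool_R(z,y):
    z=np.array(z,float);z/=np.linalg.norm(z);y=np.array(y,float);y-=z*(y@z);y/=np.linalg.norm(y)
    return np.stack([np.cross(y,z),y,z],1)
def plan(p,Rt,grip,n=None,T0=None,maxv=0.04,pr=True):
    T=T_tool() if T0 is None else T0.copy()
    dR=R.from_matrix(T[:3,:3].T@Rt).as_rotvec(degrees=True); dp=np.array(p)-T[:3,3]
    n0=max(int(np.ceil(np.linalg.norm(dR)/7.1)),int(np.ceil(np.linalg.norm(dp)/maxv)),1); n=n or n0; n=max(n,n0)
    rows=[]
    for i in range(n):
        rem=n-i
        rv=R.from_matrix(T[:3,:3].T@Rt).as_rotvec(degrees=True)/rem
        sh=T[:3,:3].T@((np.array(p)-T[:3,3])/rem)
        sh=np.round(sh,4); rv=np.round(rv,2); rows.append([*sh.tolist(),*rv.tolist(),grip])
        T[:3,3]+=T[:3,:3]@sh; T[:3,:3]=T[:3,:3]@R.from_rotvec(rv,degrees=True).as_matrix()
    if pr:
        print(n,'rows'); 
        for i in range(0,n,10): print('['+',\n'.join(str(r) for r in rows[i:i+10])+']')
        print('end',T[:3,3].round(4))
    return T
E
python3 - <<'E'
from plan import *
print(np.round(optics.camera_info('wrist')['tool_from_camera'],3))
a=np.radians(109.3)
plan([0.480,0.323,0.24],tool_R([0,0,-1],[np.cos(a),np.sin(a),0]),1)
E
```

```text
[[ 0.    -0.963 -0.269  0.068]
 [ 1.     0.001 -0.001  0.001]
 [ 0.001 -0.269  0.963 -0.125]
 [ 0.     0.     0.     1.   ]]
9 rows
[[-0.0363, -0.0053, 0.0009, -0.0, -0.0, -4.56, 1],
[-0.0357, -0.0081, 0.0009, -0.0, -0.0, -4.56, 1],
[-0.035, -0.0109, 0.0009, -0.0, -0.0, -4.55, 1],
[-0.034, -0.0137, 0.0009, -0.0, -0.0, -4.56, 1],
[-0.0328, -0.0163, 0.0009, -0.0, -0.0, -4.55, 1],
[-0.0314, -0.0189, 0.0009, -0.0, -0.0, -4.56, 1],
[-0.0298, -0.0214, 0.0009, -0.0, -0.0, -4.55, 1],
[-0.0281, -0.0236, 0.001, -0.01, -0.0, -4.56, 1],
[-0.026, -0.0258, 0.0009, -0.0, -0.01, -4.55, 1]]
end [0.48  0.323 0.24 ]
```

arm_command:
  motion:
    - [-0.0363,-0.0053,0.001,0,0,-4.56,1]
    - [-0.0357,-0.0081,0.001,0,0,-4.56,1]
    - [-0.035,-0.0109,0.001,0,0,-4.55,1]
    - [-0.034,-0.0137,0.001,0,0,-4.56,1]
    - [-0.0328,-0.0163,0.001,0,0,-4.55,1]
    - [-0.0314,-0.0189,0.001,0,0,-4.56,1]
    - [-0.0298,-0.0214,0.001,0,0,-4.55,1]
    - [-0.0281,-0.0236,0.001,0,0,-4.56,1]
    - [-0.026,-0.0258,0.001,0,0,-4.55,1]

```text
time: 1.2
ee_pos: [0.4814, 0.3218, 0.2394]
ee_rot: [-0.17, 0.986, 0.0, 0.0]
wrist_force: [0.4, 1.7, -0.1]
width: 0.0853
```

```bash
cat > est3.py <<'E'
from est import *
from plan import *
from scipy import ndimage
def plate_from(cam,name,c=(0.48,0.323)):
    im,d,K,D,W=snap(cam,name); X=cloud(d,K,D,W); np.savez(name+'.npz',im=im,d=d,K=K,D=D,W=W)
    m=region_pts(X,c,0.12)&(X[...,2]>0.004)&(X[...,2]<0.06)
    lab,n=ndimage.label(m); k=np.argmax(ndimage.sum(m,lab,range(1,n+1)))+1; P=X[lab==k]
    p=P[(P[:,2]<0.014)&(P[:,2]>0.0055)]; print('plate z',np.median(p[:,2]).round(4),len(p),cv2.minAreaRect(p[:,:2].astype(np.float32)))
    h=P[P[:,2]>0.044]
    if len(h)>5: print('handle',len(h),cv2.minAreaRect(h[:,:2].astype(np.float32)),np.median(h[:,2]))
if __name__=='__main__':
    s=sensors.state(); print(s['time'],s['joint_pos'].round(3),s['ee_pos'].round(4),T_tool()[:3,:3].round(3).tolist())
    plate_from('wrist','wr1')
E
python3 est3.py
```

```text
1.2 [ 0.589  0.334  0.1    1.336 -0.     0.249] [0.4814 0.3218 0.2394] [[-0.943, -0.334, 0.0], [-0.334, 0.943, 0.0], [-0.0, 0.0, -1.0]]
plate z 0.0074 15234 ((0.4804573059082031, 0.3248594105243683), (0.18075349926948547, 0.09018648415803909), 19.162582397460938)
handle 1128 ((0.48016297817230225, 0.3251563608646393), (0.05625523626804352, 0.015420611016452312), 19.33513832092285) 0.04718457612301971
```

View pics/wr1.png

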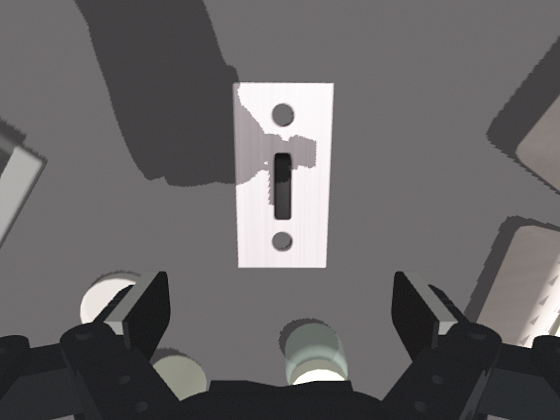

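```bash
python3 - <<'E'
from plan import *
a=np.radians(109.2)
plan([0.4803,0.325,0.033],tool_R([0,0,-1],[np.cos(a),np.sin(a),0]),0.2,n=8)
E
```

```text
8 rows
[[0.0005, 0.001, 0.0257, -0.02, 0.01, 0.07, 0.2],
[0.0005, 0.001, 0.0257, -0.02, 0.02, 0.07, 0.2],
[0.0005, 0.001, 0.0257, -0.01, 0.01, 0.07, 0.2],
[0.0005, 0.001, 0.0257, -0.02, 0.02, 0.07, 0.2],
[0.0005, 0.001, 0.0257, -0.01, 0.01, 0.07, 0.2],
[0.0005, 0.001, 0.0257, -0.02, 0.02, 0.07, 0.2],
[0.0005, 0.0009, 0.0257, -0.01, 0.01, 0.07, 0.2],
[0.0004, 0.001, 0.0257, -0.02, 0.02, 0.07, 0.2]]
end [0.4803 0.325  0.033 ]
```

```bash
python3 - <<'E'
from plan import *
s=sensors.state();print(s['time'],s['ee_pos'],s['dq'].round(3))
E
```

```text
1.25 [0.48631523 0.31905781 0.23865403] [ 0.068 -0.025 -0.061 -0.002  0.012  0.311]
```

arm_command:
  motion:
    - [0,0,0,0,0,0,0.2]
    - [0,0,0,0,0,0,0.2]
    - [0,0,0,0,0,0,0.2]

```text
time: 1.5
ee_pos: [0.4793, 0.3233, 0.2392]
ee_rot: [-0.167, 0.986, 0.0, -0.0]
wrist_force: [0.4, 0.6, -0.1]
width: 0.0519
```

```bash
sed -n '/__main__/,$p' est3.py >/dev/null; python3 - <<'E'
from est3 import *
s=sensors.state();print(s['time'],s['ee_pos'],s['dq'].round(3),T_tool()[:3,:3].round(4).tolist())
plate_from('wrist','wr2')
s=sensors.state();print(s['time'],s['ee_pos'],s['dq'].round(3))
E
```

```text
1.5 [0.47930462 0.32332714 0.23924319] [ 0.018 -0.008 -0.003  0.    -0.    -0.003] [[-0.944, -0.33, -0.0005], [-0.33, 0.944, -0.0001], [0.0005, 0.0001, -1.0]]
plate z 0.0074 15138 ((0.48050421476364136, 0.3248429298400879), (0.18077969551086426, 0.09026999026536942), 19.17724609375)
handle 1147 ((0.4797283709049225, 0.32472988963127136), (0.055234745144844055, 0.0159059576690197), 18.954532623291016) 0.04713780062862155
1.55 [0.47905914 0.32358856 0.23938872] [ 0.009 -0.005  0.     0.    -0.001 -0.006]
```

arm_command:
  motion:
    - [-0.0001,0.0003,0.0257,0,0,0,0.2]
    - [-0.0001,0.0003,0.0257,0,0,0,0.2]
    - [-0.0001,0.0002,0.0257,0,0,0,0.2]
    - [-0.0001,0.0002,0.0257,0,0,0,0.2]
    - [-0.0001,0.0002,0.0257,0,0,0,0.2]
    - [-0.0001,0.0002,0.0257,0,0,0,0.2]
    - [-0.0001,0.0002,0.0257,0,0,0,0.2]
    - [-0.0001,0.0002,0.0257,0,0,0,0.2]
    - [0,0,0,0,0,0,0.2]
    - [0,0,0,0,0,0,0.2]

```text
time: 2.38
ee_pos: [0.4786, 0.3253, 0.0333]
ee_rot: [-0.168, 0.986, -0.001, -0.001]
wrist_force: [-0.7, -0.7, -0.4]
width: 0.0514
```

```bash
python3 - <<'E'
from est3 import *
s=sensors.state();print(s['time'],s['ee_pos'],s['dq'].round(3))
snap('wrist','wr3')
E
```

```text
2.3833 [0.47856544 0.32525532 0.03329838] [-0.006 -0.033  0.047  0.015 -0.    -0.002]
```

View pics/wr3.png

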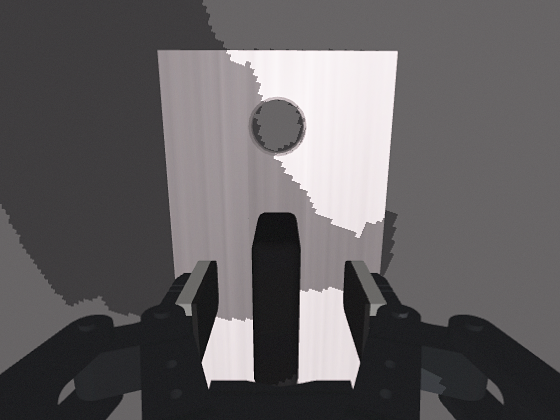

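The handle is centred between the pads at about (276,300). I'll close the gripper.

arm_command:
  motion:
    - [0,0,0,0,0,0,-1]
    - [0,0,0,0,0,0,-1]
    - [0,0,0,0,0,0,-1]
    - [0,0,0,0,0,0,-1]
    - [0,0,0,0,0,0,-1]
    - [0,0,0,0,0,0,-1]
    - [0,0,0,0,0,0,-1]

```text
time: 3.02
ee_pos: [0.481, 0.3255, 0.0354]
ee_rot: [-0.168, 0.986, 0.001, 0.001]
wrist_force: [-1.3, -0.5, 8.1]
width: 0.0155
```

```bash
python3 - <<'E'
from est3 import *
s=sensors.state();print(s['time'],s['ee_pos'],s['dq'].round(3),s['width'],T_tool()[:3,:3].round(4).tolist())
T=T_tool()
# raise first, then to above deck
x=np.array([.243,.8325,.4975]);n=np.array([-.139,-.4775,.867]);o=np.array([.598,.008,.0758])
T1=plan(T[:3,3]+[0,0,0.19],T[:3,:3],-1)
Rt=tool_R(-n,x); print(Rt.round(3).tolist())
tgt=o+n*(0.033+0.10)
print('tgt',tgt)
plan(tgt,Rt,-1,T0=T1,maxv=0.03)
E
```

```text
3.0167 [0.48095619 0.32547298 0.03539031] [-0.001 -0.001 -0.001 -0.     0.     0.   ] 0.015507502525920393 [[-0.9439, -0.3303, 0.0022], [-0.3303, 0.9439, 0.0014], [-0.0026, 0.0006, -1.0]]
5 rows
[[-0.0001, 0.0, -0.038, 0.0, 0.0, 0.0, -1],
[-0.0001, 0.0, -0.038, 0.0, 0.0, 0.0, -1],
[-0.0001, 0.0, -0.038, 0.0, 0.0, 0.0, -1],
[-0.0001, 0.0001, -0.038, 0.0, 0.0, 0.0, -1],
[-0.0001, 0.0, -0.038, 0.0, 0.0, 0.0, -1]]
end [0.481  0.3255 0.2254]
[[-0.96, 0.243, 0.139], [0.28, 0.833, 0.478], [0.0, 0.498, -0.867]]
tgt [ 0.579513  -0.0555075  0.191111 ]
14 rows
[[0.0024, -0.028, 0.0024, -2.06, -0.65, 2.48, -1],
[0.0012, -0.0282, 0.0014, -2.06, -0.65, 2.48, -1],
[-0.0001, -0.0282, 0.0004, -2.06, -0.65, 2.48, -1],
[-0.0013, -0.0282, -0.0006, -2.06, -0.65, 2.48, -1],
[-0.0025, -0.0281, -0.0016, -2.06, -0.65, 2.48, -1],
[-0.0037, -0.0278, -0.0026, -2.05, -0.65, 2.48, -1],
[-0.005, -0.0275, -0.0035, -2.06, -0.65, 2.49, -1],
[-0.0062, -0.0272, -0.0045, -2.05, -0.65, 2.48, -1],
[-0.0074, -0.0267, -0.0053, -2.06, -0.65, 2.49, -1],
[-0.0087, -0.0261, -0.0062, -2.06, -0.65, 2.48, -1]]
[[-0.0098, -0.0255, -0.007, -2.05, -0.65, 2.49, -1],
[-0.011, -0.0248, -0.0078, -2.06, -0.66, 2.48, -1],
[-0.0122, -0.0239, -0.0086, -2.05, -0.65, 2.49, -1],
[-0.0133, -0.0231, -0.0092, -2.06, -0.66, 2.48, -1]]
end [ 0.5795 -0.0555  0.1911]
```

```bash
python3 - <<'E'
from est3 import *
T=T_tool()
T1=plan(T[:3,3]+[0,0,0.20],T[:3,:3],-1,n=6)
a=np.radians(73.7)
plan([.57,.17,.28],tool_R([0,0,-1],[np.cos(a),np.sin(a),0]),-1,T0=T1,maxv=0.03)
E
```

```text
6 rows
[[-0.0001, 0.0, -0.0333, 0.0, 0.0, 0.0, -1],
[-0.0001, 0.0, -0.0333, 0.0, 0.0, 0.0, -1],
[-0.0001, 0.0, -0.0333, 0.0, 0.0, 0.0, -1],
[-0.0001, 0.0, -0.0334, 0.0, 0.0, 0.0, -1],
[-0.0001, 0.0001, -0.0333, 0.0, 0.0, 0.0, -1],
[-0.0, 0.0, -0.0334, 0.0, 0.0, 0.0, -1]]
end [0.4809 0.3254 0.2354]
7 rows
[[-0.0047, -0.0252, -0.0064, 0.01, 0.02, 5.08, -1],
[-0.0069, -0.0246, -0.0064, 0.01, 0.02, 5.08, -1],
[-0.009, -0.0239, -0.0064, 0.01, 0.02, 5.09, -1],
[-0.0111, -0.0231, -0.0064, 0.01, 0.02, 5.08, -1],
[-0.0132, -0.022, -0.0063, 0.01, 0.02, 5.09, -1],
[-0.015, -0.0207, -0.0064, 0.01, 0.02, 5.08, -1],
[-0.0168, -0.0193, -0.0063, 0.02, 0.01, 5.09, -1]]
end [0.57 0.17 0.28]
```

arm_command:
  motion:
    - [0,0,-0.0333,0,0,0,-1]
    - [0,0,-0.0333,0,0,0,-1]
    - [0,0,-0.0333,0,0,0,-1]
    - [0,0,-0.0333,0,0,0,-1]
    - [0,0,-0.0333,0,0,0,-1]
    - [0,0,-0.0333,0,0,0,-1]

```text
time: 3.52
ee_pos: [0.4797, 0.3246, 0.2357]
ee_rot: [-0.167, 0.986, 0.0, 0.0]
wrist_force: [0.9, -0.1, -4.0]
width: 0.0147
```

arm_command:
  motion:
    - [-0.0047,-0.0252,-0.0064,0,0,5.08,-1]
    - [-0.0069,-0.0246,-0.0064,0,0,5.08,-1]
    - [-0.009,-0.0239,-0.0064,0,0,5.09,-1]
    - [-0.0111,-0.0231,-0.0064,0,0,5.08,-1]
    - [-0.0132,-0.022,-0.0064,0,0,5.09,-1]
    - [-0.015,-0.0207,-0.0064,0,0,5.08,-1]
    - [-0.0168,-0.0193,-0.0064,0,0,5.09,-1]
    - [0,0,0,0,0,0,-1]
    - [0,0,0,0,0,0,-1]
    - [0,0,0,0,0,0,-1]

```text
time: 4.35
ee_pos: [0.5689, 0.1695, 0.2783]
ee_rot: [0.141, 0.99, 0.0, -0.0]
wrist_force: [-0.2, -0.5, -4.2]
width: 0.0154
```

```bash
python3 - <<'E'
from est3 import *
s=sensors.state();print(s['time'],s['ee_pos'],s['dq'].round(3),s['joint_pos'].round(3),s['wrist_force'])
im,d,K,D,W=snap('wrist','wr4');np.savez('wr4.npz',im=im,d=d,K=K,D=D,W=W,T=T_tool())
X=cloud(d,K,D,W)
o,Rm,P=deckfit(X)
L=(P-o)@Rm
for s in (1,-1):
    S=L[(np.abs(L[:,0])<0.03)&(np.abs(L[:,1]-s*0.062)<0.03)&(L[:,2]>0.01)&(L[:,2]<0.05)]
    print('stud',s,len(S),np.median(S,0).round(4),S.min(0).round(4),S.max(0).round(4))
    t=S[S[:,2]>0.038]; print(len(t),t.mean(0),t.min(0),t.max(0))
    lo=S[(S[:,2]>0.01)&(S[:,2]<0.03)];print(lo.min(0),lo.max(0))
E
```

```text
4.35 [0.56886724 0.16954039 0.27826376] [ 0.018  0.002 -0.008 -0.004 -0.001  0.001] [0.29  0.353 0.225 1.444 0.    0.573] [-0.1928582  -0.50276302 -4.22000022]
plane n [-0.142 -0.475  0.868] tilt 29.73 inl 12082 x [0.249 0.832 0.496] y [-0.958  0.287  0.   ]
extent [0.1179 0.1715] rect ((-0.00598902627825737, -0.01961677521467209), (0.12193062156438828, 0.18445022404193878), 0.24333783984184265) origin [0.5902 0.0113 0.0755]
stud 1 749 [0.0042 0.0545 0.0273] [-0.0079  0.0445  0.01  ] [0.0084 0.0619 0.0407]
85 [-2.80550373e-06  5.29628917e-02  3.94157154e-02] [-0.00787508  0.04834034  0.03801736] [0.00507714 0.05775846 0.04066739]
[-0.00282107  0.04463611  0.01003676] [0.00836234 0.06193565 0.02992877]
stud -1 193 [ 0.0004 -0.0649  0.0294] [-0.0057 -0.071   0.0101] [ 0.005  -0.0613  0.0399]
16 [-0.00175873 -0.06799495  0.03903511] [-0.00560092 -0.07096093  0.03821442] [ 0.00222944 -0.06612496  0.03986704]
[-0.00569881 -0.06787041  0.01013255] [ 0.00494662 -0.06125883  0.02992897]
```

View pics/wr4.png

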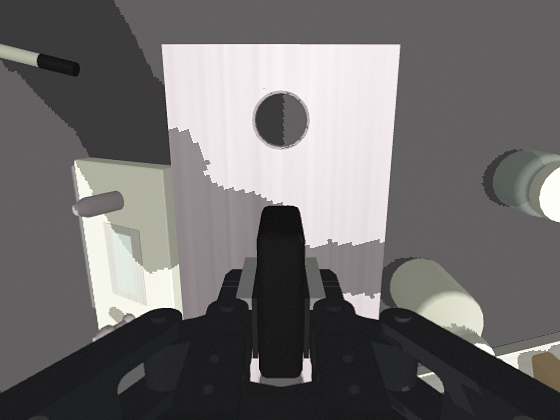

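arm_command:
  motion:
    - [-0.03,0.005,0,0,0,0,-1]
    - [-0.03,0.005,0,0,0,0,-1]
    - [-0.03,0.005,0,0,0,0,-1]
    - [0,0,0,0,0,0,-1]
    - [0,0,0,0,0,0,-1]
    - [0,0,0,0,0,0,-1]
    - [0,0,0,0,0,0,-1]

```text
time: 4.98
ee_pos: [0.6587, 0.1595, 0.2785]
ee_rot: [0.141, 0.99, -0.0, -0.0]
wrist_force: [0.3, 0.4, -3.4]
width: 0.015
```

```bash
cat > deckm.py <<'E'
from est3 import *
s=sensors.state();print(s['time'],s['ee_pos'],s['dq'].round(3),s['joint_pos'].round(3),s['wrist_force'])
import sys
nm=sys.argv[1]
im,d,K,D,W=snap('wrist',nm);np.savez(nm+'.npz',im=im,d=d,K=K,D=D,W=W,T=T_tool())
X=cloud(d,K,D,W)
o,Rm,P=deckfit(X)
L=(P-o)@Rm
for s in (1,-1):
    S=L[(np.abs(L[:,0])<0.03)&(np.abs(L[:,1]-s*0.062)<0.03)&(L[:,2]>0.01)&(L[:,2]<0.05)]
    t=S[S[:,2]>0.0385]; print('stud',s,len(S),len(t),t.mean(0).round(4),t.min(0).round(4),t.max(0).round(4))
    lo=S[(S[:,2]>0.02)&(S[:,2]<0.03)];print(lo.min(0),lo.max(0))
E
python3 deckm.py wr5
```

```text
4.9833 [0.65874883 0.15946411 0.27848289] [-0.001 -0.011  0.     0.    -0.001 -0.001] [0.237 0.514 0.484 1.542 0.    0.52 ] [ 0.28138118  0.43721959 -3.40368869]
plane n [-0.141 -0.476  0.868] tilt 29.79 inl 16927 x [0.247 0.832 0.497] y [-0.959  0.284  0.   ]
extent [0.1181 0.1867] rect ((-0.011575717478990555, -0.007395729422569275), (0.12330573052167892, 0.19005700945854187), 0.16238471865653992) origin [0.5987 0.0089 0.0754]
stud 1 944 99 [-0.0003  0.0613  0.04  ] [-0.0069  0.0562  0.0386] [0.0041 0.0663 0.0412]
[-0.00212628  0.05327743  0.02002161] [0.00914567 0.07007282 0.02992395]
stud -1 590 65 [-0.0001 -0.0623  0.0396] [-0.006  -0.0673  0.0386] [ 0.0049 -0.0579  0.0404]
[-0.00569784 -0.07042673  0.0202922 ] [ 0.00877158 -0.0531911   0.02994018]
```

View pics/wr5.png

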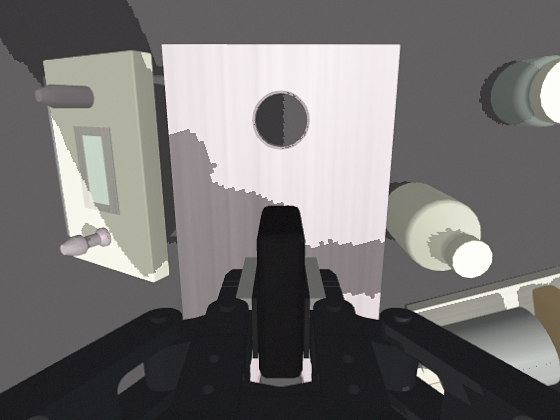

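```bash
cat > platem.py <<'E'
from est3 import *
import sys
z=np.load(sys.argv[1]+'.npz'); im,d,K,D=z['im'],z['d'],z['K'],z['D']
C=np.array(optics.camera_info('wrist')['tool_from_camera'])
X=cloud(d,K,D,C)
P=X[(X[...,0]>0.02)&(X[...,0]<0.12)&(np.abs(X[...,1])<0.06)&(X[...,2]<0.06)&(X[...,2]>0)]
a=np.median(P,0);n=None
for _ in range(6):
    if n is not None: I=P[np.abs((P-a)@n)<0.0025]
    else: I=P[np.abs(P[:,2]-a[2])<0.005]
    a=I.mean(0);n=np.linalg.svd(I-a,full_matrices=False)[2][2];n*=-np.sign(n[2])
print('plate top normal in tool',n.round(4),'at x=0 z:',(a[2]+ (n[0]*a[0]+n[1]*a[1])/n[2]).round(4),'a',a.round(4),len(I))
# edges
for lo,hi in ((.03,.045),(.045,.06),(.06,.075),(.075,.088)):
    r=I[(I[:,0]>lo)&(I[:,0]<hi)]; print('x',lo,'y edges',np.percentile(r[:,1],[0.5,99.5]).round(4),np.percentile(r[:,1],[0.5,99.5]).mean().round(4))
print('far edge x',np.percentile(I[:,0],99.8).round(4), [np.percentile(I[(I[:,1]>l)&(I[:,1]<l+.02)][:,0],99.5).round(4) for l in (-.04,-.02,0,.02)])
# hole: pixels within region not in plate
H=X.copy(); m=np.abs((X-a)@n)<0.004
u0,v0=proj([[0.062,0,a[2]]],K,D,C)[0]
from scipy import ndimage
lab,k=ndimage.label(~m); l=lab[int(v0),int(u0)]
c=ndimage.center_of_mass(lab==l); print('hole px',c,(lab==l).sum())
uv=cv2.undistortPoints(np.array([[[c[1],c[0]]]]),K,D).ravel(); ray=C[:3,:3]@[uv[0],uv[1],1]; t=((a-C[:3,3])@n)/(ray@n); print('hole in tool',(C[:3,3]+t*ray).round(4))
E
python3 platem.py wr5
```

```text
plate top normal in tool [-0.0013  0.0013 -1.    ] at x=0 z: 0.028 a [0.0584 0.0009 0.0279] 37596
x 0.03 y edges [-0.0437  0.0455] 0.0009
x 0.045 y edges [-0.0437  0.0455] 0.0009
x 0.06 y edges [-0.0438  0.0456] 0.0009
x 0.075 y edges [-0.0437  0.0456] 0.0009
far edge x 0.0914 [np.float64(0.0913), np.float64(0.0913), np.float64(0.0913), np.float64(0.0913)]
hole px (np.float64(119.42701936702882), np.float64(280.5167690127539)) 2117
hole in tool [0.0636 0.0009 0.0279]
```

```bash
cat > geo.py <<'E'
from plan import *
x=np.array([.247,.832,.497]); y=np.array([-.959,.284,0]); y/=np.linalg.norm(y); x-=y*(x@y); x/=np.linalg.norm(x); n=np.cross(x,y)
o=np.array([.5991,.0086,.0753])
Rt=np.stack([y,x,-n],1)
E
python3 - <<'E'
from geo import *
off=np.array([.0015,.0009,.0359])
print(np.linalg.det(Rt),n, 'seat TCP',o-Rt@off)
plan(o+n*0.075-Rt@off,Rt,-1,maxv=0.025)
E
```

```text
0.9999999999999999 [-0.14110717 -0.47648514  0.86778493] seat TCP [ 0.59525074 -0.0096806   0.10600623]
10 rows
[[0.0014, -0.0217, 0.0108, -2.98, -0.01, 0.03, -1],
[0.0014, -0.0223, 0.0096, -2.98, -0.01, 0.03, -1],
[0.0014, -0.0227, 0.0085, -2.98, -0.01, 0.03, -1],
[0.0014, -0.0231, 0.0073, -2.98, -0.01, 0.02, -1],
[0.0013, -0.0235, 0.006, -2.98, -0.01, 0.03, -1],
[0.0013, -0.0238, 0.0048, -2.98, -0.0, 0.03, -1],
[0.0013, -0.024, 0.0036, -2.98, -0.01, 0.02, -1],
[0.0013, -0.0241, 0.0023, -2.98, -0.0, 0.03, -1],
[0.0014, -0.0243, 0.001, -2.98, -0.01, 0.02, -1],
[0.0013, -0.0242, -0.0002, -2.98, -0.0, 0.03, -1]]
end [ 0.5847 -0.0454  0.1711]
```

arm_command:
  motion:
    - [0.0014,-0.0217,0.0108,-2.98,0,0.03,-1]
    - [0.0014,-0.0223,0.0096,-2.98,0,0.03,-1]
    - [0.0014,-0.0227,0.0085,-2.98,0,0.03,-1]
    - [0.0014,-0.0231,0.0073,-2.98,0,0.02,-1]
    - [0.0013,-0.0235,0.006,-2.98,0,0.03,-1]
    - [0.0013,-0.0238,0.0048,-2.98,0,0.03,-1]
    - [0.0013,-0.024,0.0036,-2.98,0,0.02,-1]
    - [0.0013,-0.0241,0.0023,-2.98,0,0.03,-1]
    - [0.0014,-0.0243,0.001,-2.98,0,0.02,-1]
    - [0.0013,-0.0242,0,-2.98,0,0.03,-1]

```text
time: 5.87
ee_pos: [0.5844, -0.0463, 0.1714]
ee_rot: [0.139, 0.956, 0.255, 0.038]
wrist_force: [0.9, 0.2, -3.5]
width: 0.0152
```

arm_command:
  motion:
    - [0,0,0,0,0,0,-1]
    - [0,0,0,0,0,0,-1]
    - [0,0,0,0,0,0,-1]
    - [0,0,0,0,0,0,-1]
    - [0,0,0,0,0,0,-1]

```text
time: 6.28
ee_pos: [0.5859, -0.0447, 0.1714]
ee_rot: [0.138, 0.957, 0.254, 0.037]
wrist_force: [-0.2, -0.1, -3.0]
width: 0.0155
```

```bash
cat > loc.py <<'E'
from geo import *
s=sensors.state(); T=T_tool()
print('t',s['time'],'F',s['wrist_force'].round(1),'dq',np.abs(s['dq']).max().round(3),'w',round(float(s['width']),4),'q',s['joint_pos'].round(2))
print('TCP in deck frame mm',((T[:3,3]-o)@np.stack([x,y,n],1)*1000).round(2),'rot err deg (tool)',R.from_matrix(T[:3,:3].T@Rt).as_rotvec(degrees=True).round(2))
E
cat > look.py <<'E'
from geo import *
import sys
im,d,K,D,W=snap('wrist',sys.argv[1]);np.savez(sys.argv[1]+'.npz',im=im,d=d,K=K,D=D,W=W,T=T_tool())
E
python3 loc.py; python3 look.py wr6; python3 platem.py wr6
```

```text
t 6.2833 F [-0.2 -0.1 -3. ] dq 0.005 w 0.0155 q [-0.32  0.39 -0.1   1.1   0.52 -0.04]
TCP in deck frame mm [  0.15  -2.46 110.69] rot err deg (tool) [-0.03  0.    0.06]
plate top normal in tool [-0.0019  0.0017 -1.    ] at x=0 z: 0.0284 a [0.0584 0.0004 0.0283] 37622
x 0.03 y edges [-0.0441  0.045 ] 0.0004
x 0.045 y edges [-0.0442  0.0451] 0.0004
x 0.06 y edges [-0.0443  0.0451] 0.0004
x 0.075 y edges [-0.0443  0.045 ] 0.0003
far edge x 0.0914 [np.float64(0.0913), np.float64(0.0913), np.float64(0.0913), np.float64(0.0913)]
hole px (np.float64(119.432), np.float64(280.2734117647059)) 2125
hole in tool [0.0637 0.0004 0.0283]
```

View pics/wr6.png

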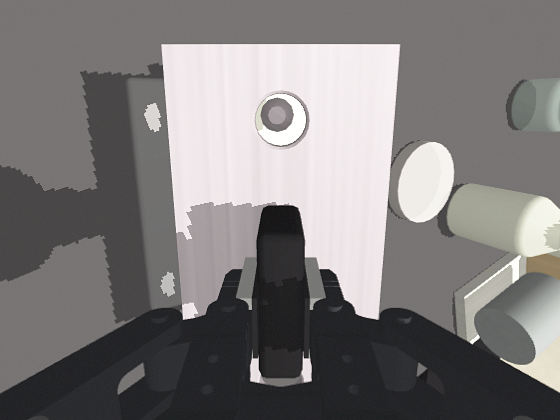

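```bash
cat > studm.py <<'E'
from est3 import *
import sys
z=np.load(sys.argv[1]+'.npz'); im,d,K,D=z['im'],z['d'],z['K'],z['D']
C=np.array(optics.camera_info('wrist')['tool_from_camera']); X=cloud(d,K,D,C)
m=np.zeros(d.shape,bool); m[90:150,250:312]=1
P=X[m&(X[...,2]>0.034)]
print(len(P)); zmin=np.percentile(P[:,2],1); t=P[P[:,2]<zmin+0.002]; print('top z',zmin,len(t),'mean',t.mean(0).round(4),cv2.minEnclosingCircle(t[:,:2].astype(np.float32)))
b=P[(P[:,2]>zmin+.002)&(P[:,2]<zmin+.03)]; print('flank',len(b),b.min(0).round(4),b.max(0).round(4))
E
python3 studm.py wr6
```

```text
2076
top z 0.034630300660191196 62 mean [0.0605 0.0006 0.0351] ((0.06264257431030273, 0.0002605556510388851), 0.010525726713240147)
flank 1 [0.0533 0.0032 0.0366] [0.0533 0.0032 0.0366]
```

```bash
sed -i 's/>0.034)\]/>0.045)]/' studm.py; python3 studm.py wr6
```

```text
2013
top z 0.0701437183649089 292 mean [ 0.0649 -0.0015  0.071 ] ((0.061636101454496384, -0.0013493563747033477), 0.0037098433822393417)
flank 593 [ 0.0561 -0.01    0.0721] [0.0736 0.0071 0.0822]
```

arm_command:
  motion:
    - [0.0006,-0.0009,0.009,0,0,0,-1]
    - [0.0006,-0.0009,0.009,0,0,0,-1]
    - [0,0,0.009,0,0,0,-1]
    - [0,0,0,0,0,0,-1]
    - [0,0,0,0,0,0,-1]
    - [0,0,0,0,0,0,-1]
    - [0,0,0,0,0,0,-1]

```text
time: 6.92
ee_pos: [0.5879, -0.0342, 0.1464]
ee_rot: [0.139, 0.956, 0.254, 0.037]
wrist_force: [0.4, 0.8, -3.6]
width: 0.015
```

```bash
python3 loc.py; python3 look.py wr7; python3 platem.py wr7|grep -e hole -e far -e normal; sed -i 's/minEnclosingCircle(t\[:,:2\]/minEnclosingCircle(1000*t[:,:2]/; s/>0.045)/>0.038)/' studm.py; python3 studm.py wr7; 
```

```text
t 6.9167 F [ 0.4  0.8 -3.6] dq 0.003 w 0.015 q [-0.31  0.4  -0.15  1.03  0.52 -0.02]
TCP in deck frame mm [-3.09 -1.38 83.66] rot err deg (tool) [-0.   -0.01 -0.07]
plate top normal in tool [-0.0018  0.0018 -1.    ] at x=0 z: 0.0284 a [0.0584 0.0004 0.0283] 37615
far edge x 0.0914 [np.float64(0.0913), np.float64(0.0913), np.float64(0.0913), np.float64(0.0913)]
hole px (np.float64(119.34669811320755), np.float64(280.32358490566037)) 2120
hole in tool [0.0637 0.0004 0.0283]
2018
top z 0.043057349007233695 387 mean [0.0636 0.0016 0.044 ] ((63.44902038574219, 1.639458417892456), 5.322111129760742)
flank 787 [ 0.0549 -0.0072  0.0451] [0.0724 0.0104 0.0549]
```

View pics/wr7.png

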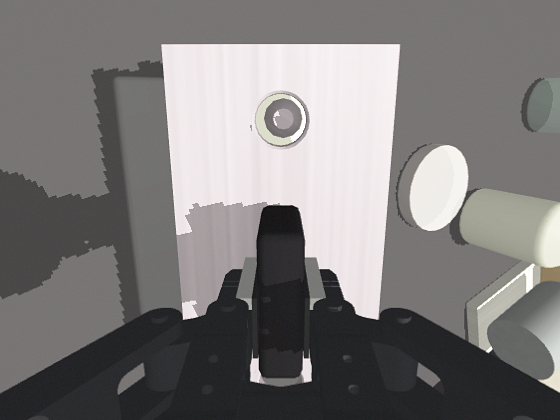

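arm_command:
  motion:
    - [-0.0001,0.0006,0.004,0,0,0,-1]
    - [-0.0001,0.0006,0.004,0,0,0,-1]
    - [0,0,0.004,0,0,0,-1]
    - [0,0,0,0,0,0,-1]
    - [0,0,0,0,0,0,-1]
    - [0,0,0,0,0,0,-1]

```text
time: 7.47
ee_pos: [0.5898, -0.0274, 0.1363]
ee_rot: [0.139, 0.956, 0.255, 0.036]
wrist_force: [-0.1, -0.4, -4.7]
width: 0.0153
```

```bash
python3 loc.py; python3 look.py wr8; python3 platem.py wr8|grep -e hole -e far -e normal; sed -i 's/>0.038)/>0.0295)/' studm.py; python3 studm.py wr8; 
```

```text
t 7.4667 F [-0.1 -0.4 -4.7] dq 0.004 w 0.0153 q [-0.29  0.41 -0.16  1.    0.52 -0.  ]
TCP in deck frame mm [-1.92 -1.32 71.42] rot err deg (tool) [-0.   -0.04 -0.08]
plate top normal in tool [-0.0017  0.0017 -1.    ] at x=0 z: 0.0284 a [0.0584 0.0004 0.0283] 37652
far edge x 0.0914 [np.float64(0.0913), np.float64(0.0913), np.float64(0.0913), np.float64(0.0913)]
hole px (np.float64(122.5), np.float64(279.0)) 4
hole in tool [ 0.0625 -0.0001  0.0283]
2291
top z 0.0295796994237371 308 mean [0.0633 0.0008 0.0306] ((63.57857894897461, -0.0775425061583519), 15.799827575683594)
flank 1313 [ 0.0529 -0.0101  0.0316] [0.0739 0.0109 0.0432]
```

View pics/wr8.png

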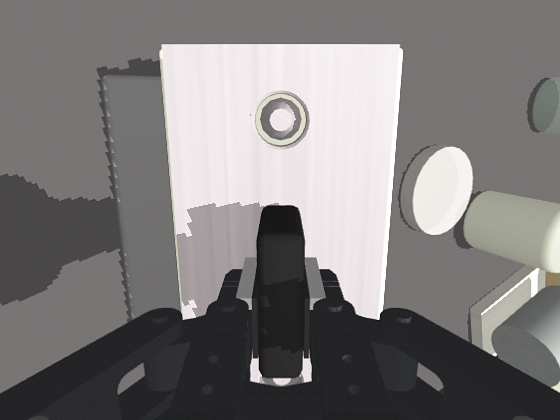

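arm_command:
  motion:
    - [0,0.0002,0.004,0,0,0,-1]
    - [0,0,0.004,0,0,0,-1]
    - [0,0,0.004,0,0,0,-1]
    - [0,0,0.004,0,0,0,-1]
    - [0,0,0.004,0,0,0,-1]
    - [0,0,0,0,0,0,-1]
    - [0,0,0,0,0,0,-1]

```text
time: 8.1
ee_pos: [0.5925, -0.0175, 0.1188]
ee_rot: [0.139, 0.956, 0.255, 0.036]
wrist_force: [-0.8, 0.0, -3.6]
width: 0.0152
```

```bash
python3 loc.py; python3 look.py wr9; python3 platem.py wr9|grep -e hole -e far -e normal
```

```text
t 8.1 F [-0.8  0.  -3.6] dq 0.01 w 0.0152 q [-0.27  0.42 -0.19  0.95  0.52  0.02]
TCP in deck frame mm [-1.76 -1.07 51.08] rot err deg (tool) [-0.   -0.07 -0.09]
plate top normal in tool [-0.0016  0.0017 -1.    ] at x=0 z: 0.0284 a [0.0584 0.0004 0.0283] 37618
far edge x 0.0914 [np.float64(0.0912), np.float64(0.0913), np.float64(0.0913), np.float64(0.0913)]
hole px (np.float64(119.3249881908361), np.float64(280.2966461974492)) 2117
hole in tool [0.0637 0.0004 0.0283]
```

View pics/wr9.png

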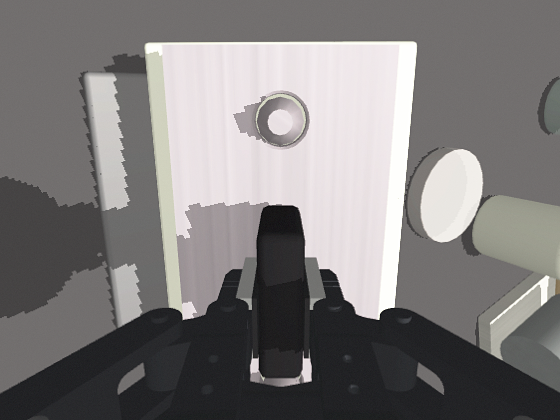

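arm_command:
  motion:
    - [0,0,0.003,0,0,0,-1]
    - [0,0,0.003,0,0,0,-1]
    - [0,0,0.003,0,0,0,-1]
    - [0,0,0.003,0,0,0,-1]
    - [0,0,0.003,0,0,0,-1]
    - [0,0,0,0,0,0,-1]
    - [0,0,0,0,0,0,-1]

```text
time: 8.73
ee_pos: [0.5948, -0.0106, 0.1059]
ee_rot: [0.139, 0.956, 0.254, 0.036]
wrist_force: [-0.1, -0.6, -3.9]
width: 0.015
```

```bash
python3 loc.py; python3 look.py wr10
```

```text
t 8.7333 F [-0.1 -0.6 -3.9] dq 0.003 w 0.015 q [-0.26  0.43 -0.21  0.91  0.52  0.03]
TCP in deck frame mm [-1.78 -1.32 36.33] rot err deg (tool) [-0.01 -0.03 -0.08]
```

View pics/wr10.png

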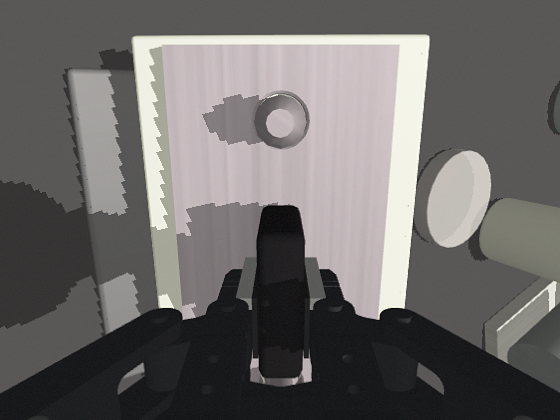

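arm_command:
  motion:
    - [0,0,0.001,0,0,0,-1]
    - [0,0,0.001,0,0,0,-1]
    - [0,0,0,0,0,0,-1]
    - [0,0,0,0,0,0,-1]

```text
time: 9.12
ee_pos: [0.5949, -0.0104, 0.1056]
ee_rot: [0.14, 0.956, 0.254, 0.037]
wrist_force: [-9.0, -9.4, 11.5]
width: 0.0151
```

```bash
python3 loc.py
```

```text
t 9.1167 F [-9.  -9.4 11.5] dq 0.002 w 0.0151 q [-0.26  0.43 -0.21  0.91  0.52  0.03]
TCP in deck frame mm [-1.83 -1.33 35.96] rot err deg (tool) [-0.02  0.04 -0.12]
```

arm_command:
  motion:
    - [0,0,-0.001,0,0,0,-1]
    - [0,0,0,0,0,0,0]
    - [0,0,0,0,0,0,0]
    - [0,0,0,0,0,0,0]
    - [0,0,0,0,0,0,0]
    - [0,0,-0.01,0,0,0,0]
    - [0,0,-0.03,0,0,0,0]
    - [0,0,-0.04,0,0,0,0]
    - [0,0,-0.04,0,0,0,0]
    - [0,0,-0.03,0,0,0,0]

```text
time: 9.95
ee_pos: [0.5739, -0.0825, 0.2381]
ee_rot: [0.139, 0.956, 0.254, 0.037]
wrist_force: [0.5, -0.7, 0.4]
width: 0.0427
```

arm_command:
  motion:
    - [0,0,0,0,0,0,0]
    - [0,0,0,0,0,0,0]
    - [0,0,0,0,0,0,0]

```text
time: 10.2
ee_pos: [0.5738, -0.0815, 0.2348]
ee_rot: [0.139, 0.956, 0.255, 0.036]
wrist_force: [-0.4, 0.8, -0.3]
width: 0.0425
```

```bash
python3 loc.py; python3 look.py wr11; python3 - <<'E'
from est3 import *
from geo import *
im,d,K,D,W=load('wr11'); X=cloud(d,K,D,W); L=(X-o)@np.stack([x,y,n],1)
m=(np.abs(L[...,0])<.055)&(np.abs(L[...,1])<.1)&(L[...,2]>0.003)&(L[...,2]<0.014)
P=X[m]; a=P.mean(0)
for _ in range(4):
    I=P[np.abs((P-a)@ (nn if _ else n))<0.002]; a=I.mean(0); nn=np.linalg.svd(I-a,full_matrices=False)[2][2]; nn*=np.sign(nn[2])
print('plate normal vs n deg',np.degrees(np.arccos(nn@n)),'height',np.median(L[m][:,2]))
print('extent',np.percentile(L[m],[.5,99.5],0).round(4))
for s in (1,-1):
    S=L[(np.abs(L[...,0])<0.03)&(np.abs(L[...,1]-s*0.062)<0.03)&(L[...,2]>0.025)&(L[...,2]<0.05)]
    t=S[S[:,2]>S[:,2].max()-.002]; print('stud',s,len(S),t.mean(0).round(4),S.min(0).round(4),S.max(0).round(4))
E
```

```text
t 10.2 F [-0.4  0.8 -0.3] dq 0.02 w 0.0425 q [-0.39  0.36  0.03  1.3   0.52 -0.12]
TCP in deck frame mm [ -1.96  -1.29 184.96] rot err deg (tool) [ 0.   -0.05 -0.1 ]
plate normal vs n deg 0.16146101465126791 height 0.007627136378229703
extent [[-0.0466 -0.0895  0.0055]
 [ 0.0426  0.0895  0.0096]]
stud 1 479 [-0.0017  0.0622  0.04  ] [-0.0098  0.0534  0.0282] [0.0069 0.071  0.0413]
stud -1 382 [-0.0012 -0.0615  0.0398] [-0.0102 -0.0672  0.0253] [ 0.0078 -0.0528  0.041 ]
```

View pics/wr11.png

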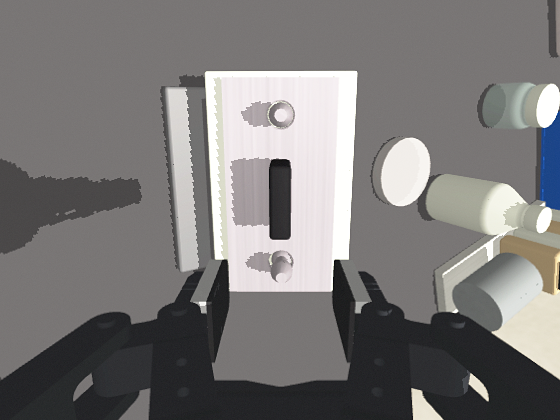

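```bash
python3 - <<'E'
from plan import *
a=np.radians(62)
plan([0.46,-0.285,.24],tool_R([0,0,-1],[np.cos(a),np.sin(a),0]),0.1,maxv=0.03)
E
```

```text
8 rows
[[0.0063, -0.0244, -0.0148, 3.71, -0.39, 1.4, 0.1],
[0.0057, -0.0254, -0.0132, 3.71, -0.39, 1.4, 0.1],
[0.0049, -0.0263, -0.0115, 3.71, -0.39, 1.39, 0.1],
[0.0042, -0.0271, -0.0098, 3.71, -0.39, 1.4, 0.1],
[0.0035, -0.0278, -0.0081, 3.71, -0.39, 1.39, 0.1],
[0.0027, -0.0284, -0.0063, 3.71, -0.4, 1.4, 0.1],
[0.002, -0.0288, -0.0044, 3.71, -0.39, 1.39, 0.1],
[0.0013, -0.029, -0.0026, 3.72, -0.4, 1.4, 0.1]]
end [ 0.4601 -0.285   0.24  ]
```

arm_command:
  motion:
    - [0.0063,-0.0244,-0.0148,3.71,-0.39,1.4,0.1]
    - [0.0057,-0.0254,-0.0132,3.71,-0.39,1.4,0.1]
    - [0.0049,-0.0263,-0.0115,3.71,-0.39,1.39,0.1]
    - [0.0042,-0.0271,-0.0098,3.71,-0.39,1.4,0.1]
    - [0.0035,-0.0278,-0.0081,3.71,-0.39,1.39,0.1]
    - [0.0027,-0.0284,-0.0063,3.71,-0.4,1.4,0.1]
    - [0.002,-0.0288,-0.0044,3.71,-0.39,1.39,0.1]
    - [0.0013,-0.029,-0.0026,3.72,-0.4,1.4,0.1]
    - [0,0,0,0,0,0,0.1]
    - [0,0,0,0,0,0,0.1]

```text
time: 11.08
ee_pos: [0.4601, -0.2847, 0.2399]
ee_rot: [0.242, 0.97, 0.001, 0.0]
wrist_force: [1.3, 0.4, -0.4]
width: 0.0467
```

arm_command:
  motion:
    - [0,0,0,0,0,0,0.1]
    - [0,0,0,0,0,0,0.1]
    - [0,0,0,0,0,0,0.1]

```text
time: 11.33
ee_pos: [0.4607, -0.2847, 0.2405]
ee_rot: [0.242, 0.97, 0.0, 0.0]
wrist_force: [-0.4, 0.9, -0.8]
width: 0.0469
```

```bash
cat > clipm.py <<'E'
from est3 import *
import sys
nm=sys.argv[1]
s=sensors.state();print(s['time'],s['ee_pos'].round(4),np.abs(s['dq']).max().round(3),s['joint_pos'].round(2))
im,d,K,D,W=snap('wrist',nm);np.savez(nm+'.npz',im=im,d=d,K=K,D=D,W=W,T=T_tool())
X=cloud(d,K,D,W)
bz=np.nanmedian(X[region_pts(X,(.40,-.22),.02)][:,2]); print('bench',bz)
m=region_pts(X,(0.475,-0.27),0.09)&(X[...,2]>0.003)&(X[...,2]<.06)
lab,n=ndimage.label(m,np.ones((3,3))); sz=ndimage.sum(m,lab,range(1,n+1)); print('comps',[(int(sz[k]),X[lab==k+1].mean(0).round(3)) for k in np.argsort(-sz)[:4]])
P=X[lab==np.argmax(sz)+1]
b=P[P[:,2]>0.046]; r=cv2.minAreaRect(1000*b[:,:2].astype(np.float32)); print('block top',len(b),b.mean(0).round(4),r)
l=X[m]; l=l[l[:,2]<0.012]; print('legs',len(l),l.mean(0).round(4))
c=np.array(r[0])/1000; 
q=l[:,:2]-c; dirn=q.mean(0)/np.linalg.norm(q.mean(0)); print('dir',np.degrees(np.arctan2(dirn[1],dirn[0])))
E
python3 clipm.py wr12
```

```text
11.3333 [ 0.4607 -0.2847  0.2405] 0.005 [-0.55  0.27  0.01  1.31  0.   -0.07]
bench -0.0005665114544264882
comps [(2071, array([ 0.467, -0.272,  0.018]))]
block top 528 [ 0.4513 -0.2988  0.049 ] ((451.6738586425781, -298.9106750488281), (15.668166160583496, 25.69805145263672), 61.20119094848633)
legs 1419 [ 0.4746 -0.2599  0.0051]
dir 59.574536458365465
```

View pics/wr12.png

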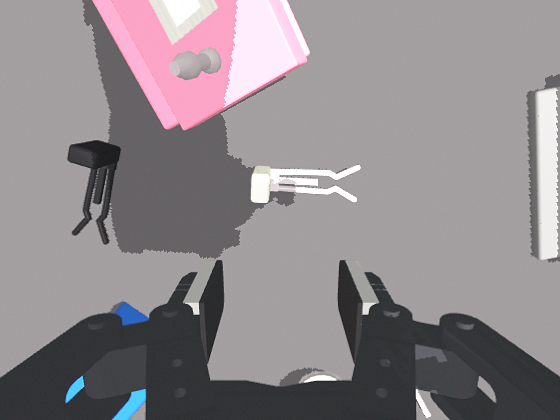

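```bash
python3 - <<'E'
from est3 import *
im,d,K,D,W=load('wr12'); X=cloud(d,K,D,W); 
uv=np.array([[359,167],[355,200],[333,175],[333,189],[318,182],[270,183]])
for u,v in uv: print(u,v,X[v-1:v+2,u-1:u+2].reshape(-1,3)[np.argmax(X[v-1:v+2,u-1:u+2,2])].round(4))
a=np.radians(60.5); ty=np.array([np.cos(a),np.sin(a)]); tx=np.array([-np.sin(a),np.cos(a)])
c=np.array([.4515,-.2988])
q=(X[...,:2]-c); A=q@tx;B=q@ty
m=region_pts(X,(0.475,-0.27),0.09)&(X[...,2]>0.003)&(X[...,2]<.015)
for lo in (.012,.02,.03,.04,.05,.06,.07,.08,.09,.098):
    s=m&(B>lo)&(B<lo+.008); print(lo,s.sum(),A[s].min().round(4),A[s].max().round(4),((A[s].min()+A[s].max())/2).round(4))
big=(X[...,2]>0.03)&(np.hypot(A,B)>0.03)&(np.abs(A)<0.09)&(np.abs(B)<0.09); 
print(big.sum(), A[big].min(),A[big].max(), X[big][:,2].max() if big.any() else '')
for al in (.05,.06,.07,.08):
    t=big&(A<al)&(A>0); print(al,t.sum(),X[t][:,2].max() if t.any() else '')
E
```

```text
359 167 [ 0.4847 -0.2117  0.0061]
355 200 [ 0.5128 -0.2281  0.007 ]
333 175 [ 0.4794 -0.236   0.0067]
333 189 [ 0.4933 -0.2416  0.0064]
318 182 [ 0.4791 -0.2532  0.0071]
270 183 [ 0.4524 -0.2904  0.0476]
0.012 162 -0.012 0.0098 -0.0011
0.02 152 -0.0123 0.01 -0.0012
0.03 150 -0.0128 0.0101 -0.0013
0.04 145 -0.0135 0.0106 -0.0015
0.05 130 -0.0132 0.0106 -0.0013
0.06 102 -0.0141 0.01 -0.0021
0.07 104 -0.0136 0.0093 -0.0021
0.08 104 -0.0195 0.0136 -0.0029
0.09 43 -0.0202 0.0157 -0.0023Traceback (most recent call last):
  File "<stdin>", line 10, in <module>
    return umr_minimum(a, axis, None, out, keepdims, initial, where)
ValueError: zero-size array to reduction operation minimum which has no identity
```

```bash
python3 - <<'E'
from plan import *
a=np.radians(59.5)
plan([0.4519,-0.2991,.031],tool_R([0,0,-1],[np.cos(a),np.sin(a),0]),0.1,n=8)
E
```

```text
8 rows
[[0.0002, -0.0021, 0.0262, 0.01, 0.01, 0.32, 0.1],
[0.0001, -0.0021, 0.0262, 0.0, 0.01, 0.32, 0.1],
[0.0001, -0.0021, 0.0262, 0.01, 0.01, 0.32, 0.1],
[0.0001, -0.0021, 0.0262, 0.0, 0.0, 0.32, 0.1],
[0.0001, -0.0021, 0.0262, 0.01, 0.01, 0.31, 0.1],
[0.0001, -0.0021, 0.0262, 0.0, 0.0, 0.32, 0.1],
[0.0001, -0.0021, 0.0262, 0.01, 0.01, 0.31, 0.1],
[0.0, -0.0021, 0.0262, 0.0, 0.0, 0.32, 0.1]]
end [ 0.4519 -0.2991  0.031 ]
```

arm_command:
  motion:
    - [0.0002,-0.0042,0.02,0,0,0.32,0.1]
    - [0.0001,-0.0042,0.025,0,0,0.32,0.1]
    - [0.0001,-0.0042,0.03,0,0,0.32,0.1]
    - [0.0001,-0.0042,0.03,0,0,0.32,0.1]
    - [0.0001,0,0.03,0,0,0.31,0.1]
    - [0.0001,0,0.03,0,0,0.32,0.1]
    - [0.0001,0,0.024,0,0,0.31,0.1]
    - [0,0,0.02,0,0,0.32,0.1]
    - [0,0,0,0,0,0,0.1]
    - [0,0,0,0,0,0,0.1]

```text
time: 12.22
ee_pos: [0.4515, -0.2994, 0.0314]
ee_rot: [0.263, 0.965, 0.0, -0.0]
wrist_force: [-0.2, -0.9, 0.0]
width: 0.0471
```

```bash
python3 loc.py; python3 look.py wr13
```

```text
t 12.2167 F [-0.2 -0.9  0. ] dq 0.036 w 0.0471 q [-0.59  0.43 -0.33  0.81  0.   -0.05]
TCP in deck frame mm [-314.4    54.05  129.5 ] rot err deg (tool) [-29.61   3.61 -13.72]
```

View pics/wr13.png

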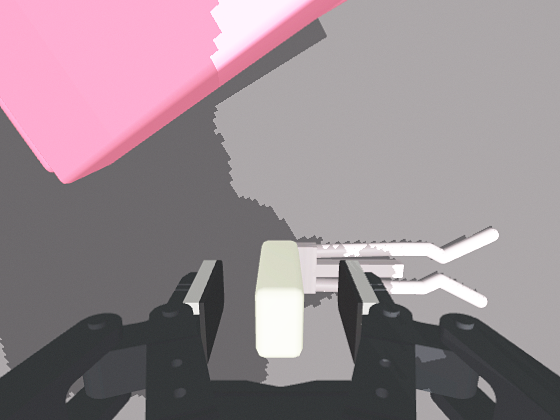

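arm_command:
  motion:
    - [0,0,0,0,0,0,-1]
    - [0,0,0,0,0,0,-1]
    - [0,0,0,0,0,0,-1]
    - [0,0,0,0,0,0,-1]
    - [0,0,0,0,0,0,-1]
    - [0,0,0,0,0,0,-1]

```text
time: 12.77
ee_pos: [0.4528, -0.3006, 0.0335]
ee_rot: [0.264, 0.965, -0.001, 0.002]
wrist_force: [-0.3, 0.7, 5.9]
width: 0.0151
```

arm_command:
  motion:
    - [0,0,-0.02,0,0,0,-1]
    - [0,0,-0.03,0,0,0,-1]
    - [0,0,-0.04,0,0,0,-1]
    - [0,0,-0.04,0,0,0,-1]
    - [0,0,-0.04,0,0,0,-1]
    - [0,0,-0.03,0,0,0,-1]
    - [0,0,0,0,0,0,-1]
    - [0,0,0,0,0,0,-1]
    - [0,0,0,0,0,0,-1]

```text
time: 13.52
ee_pos: [0.4513, -0.2997, 0.2317]
ee_rot: [0.264, 0.965, -0.0, 0.001]
wrist_force: [0.0, 0.1, -2.4]
width: 0.0149
```

```bash
python3 loc.py; python3 look.py wr14; python3 - <<'E'
from plan import *
print(T_tool()[:3,3])
E
```

```text
t 13.5167 F [ 0.   0.1 -2.4] dq 0.024 w 0.0149 q [-0.59  0.27 -0.01  1.29  0.   -0.05]
TCP in deck frame mm [-215.17   54.16  303.48] rot err deg (tool) [-29.65   3.74 -13.72]
[ 0.45101813 -0.29946752  0.23097893]
```

View pics/wr14.png

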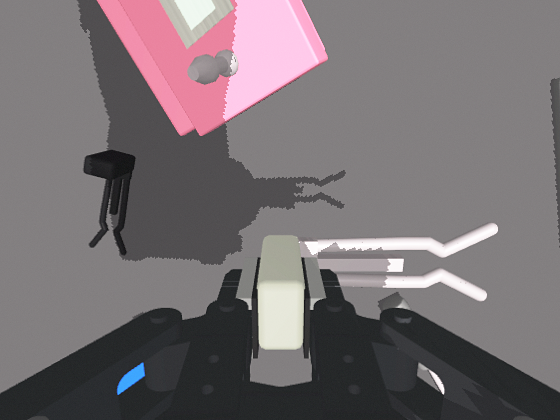

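```bash
cat > clipt.py <<'E'
from est3 import *
import sys
z=np.load(sys.argv[1]+'.npz'); d,K,D=z['d'],z['K'],z['D']
C=np.array(optics.camera_info('wrist')['tool_from_camera']); X=cloud(d,K,D,C)
m=(X[...,1]>0.02)&(X[...,1]<0.115)&(np.abs(X[...,0])<0.045)&(X[...,2]>0.010)&(X[...,2]<0.05)
u=np.arange(560)[None,:]; m&=(u>320)|(X[...,1]>0.03)
rows=[]
for lo in np.arange(.03,.105,.006):
    s=m&(X[...,1]>lo)&(X[...,1]<lo+.006)
    if s.sum()<8: continue
    p=X[s]; zz=np.median(p[:,2]); p=p[np.abs(p[:,2]-zz)<.005]
    print(round(lo,3),s.sum(),'x',p[:,0].min().round(4),p[:,0].max().round(4),'mid',((p[:,0].min()+p[:,0].max())/2).round(4),'z top',np.percentile(p[:,2],[5,50]).round(4)); rows.append([lo+.003,(p[:,0].min()+p[:,0].max())/2,np.percentile(p[:,2],10)])
r=np.array(rows); print('x fit',np.polyfit(r[:,0],r[:,1],1),'z fit',np.polyfit(r[:,0],r[:,2],1))
p=X[m]; print('tip y max',np.percentile(p[:,1],99.5))
b=X[(np.abs(X[...,0])<.02)&(np.abs(X[...,1])<.012)&(X[...,2]<-0.010)&(X[...,2]>-.03)]; print('block top',len(b),b.min(0).round(4),b.max(0).round(4),np.median(b,0).round(4))
E
python3 clipt.py wr14
```

```text
0.03 598 x -0.0101 0.0135 mid 0.0017 z top [0.0274 0.0285]
0.036 604 x -0.0097 0.0137 mid 0.002 z top [0.0273 0.0285]
0.042 614 x -0.0105 0.0137 mid 0.0016 z top [0.0273 0.0286]
0.048 598 x -0.0101 0.0139 mid 0.0019 z top [0.0272 0.0285]
0.054 395 x -0.0099 0.014 mid 0.0021 z top [0.0275 0.0287]
0.06 374 x -0.0099 0.014 mid 0.0021 z top [0.0275 0.0288]
0.066 397 x -0.0104 0.0137 mid 0.0017 z top [0.0275 0.0288]
0.072 400 x -0.0106 0.0138 mid 0.0016 z top [0.0275 0.0287]
0.078 419 x -0.0135 0.0164 mid 0.0015 z top [0.0275 0.0288]
0.084 406 x -0.0157 0.0196 mid 0.0019 z top [0.0275 0.0287]
0.09 262 x -0.0174 0.0204 mid 0.0015 z top [0.0277 0.0289]
x fit [-0.00384582  0.00202298] z fit [0.00461734 0.02737451]
tip y max 0.09388766087105713
block top 5291 [-0.0115 -0.012  -0.03  ] [ 0.015  0.012 -0.01 ] [ 0.0045  0.0004 -0.016 ]
```

```bash
python3 - <<'E'
from est3 import *
z=np.load('wr14.npz'); d,K,D=z['d'],z['K'],z['D']
C=np.array(optics.camera_info('wrist')['tool_from_camera'])
for px in [(403,265),(440,252),(440,278),(494,230),(484,295),(420,243),(420,281),(330,243),(330,282),(300,236),(262,236)]:
    uv=cv2.undistortPoints(np.array([[px]],float),K,D).ravel(); ray=C[:3,:3]@[uv[0],uv[1],1]
    zz=.0275 if px[0]>305 else -.0165
    t=(zz-C[2,3])/ray[2]; print(px,(C[:3,3]+t*ray).round(4))
E
```

```text
(403, 265) [0.0016 0.0549 0.0275]
(440, 252) [0.0078 0.0705 0.0275]
(440, 278) [-0.0046  0.072   0.0275]
(494, 230) [0.0179 0.0927 0.0275]
(484, 295) [-0.0131  0.093   0.0275]
(420, 243) [0.0119 0.0613 0.0275]
(420, 281) [-0.0061  0.0632  0.0275]
(330, 243) [0.0119 0.0223 0.0275]
(330, 282) [-0.0066  0.023   0.0275]
(300, 236) [ 0.0305  0.0069 -0.0165]
(262, 236) [ 0.0305 -0.0047 -0.0165]
```

```bash
python3 - <<'E'
from geo import *
from est import load
im,d,K,D,W=load('top0'); X=cloud(d,K,D,W)
for u,v in ((387,140),(380,150),(348,150),(349,165),(347,130)): print(u,v,X[v,u].round(3))
p=lambda a,b,c:o+x*a+y*b+n*c
h=p(-.114,-.0636,.105); print(h,p(-.114,-.0636,.0454))
plan(h,Rt,-1,maxv=.03)
E
```

```text
387 140 [ 0.727 -0.385  0.012]
380 150 [ 0.676 -0.344  0.075]
348 150 [ 0.693 -0.26   0.027]
349 165 [ 0.647 -0.261  0.027]
347 130 [ 0.759 -0.263  0.018]
[ 0.6171752  -0.15434577  0.10976626] [ 0.62558519 -0.12594726  0.05804628]
9 rows
[[-0.0077, 0.0233, 0.0135, -3.29, 0.41, -1.53, -1],
[-0.0084, 0.0222, 0.0147, -3.29, 0.41, -1.53, -1],
[-0.0091, 0.0211, 0.0159, -3.29, 0.4, -1.53, -1],
[-0.0098, 0.0199, 0.017, -3.29, 0.41, -1.53, -1],
[-0.0104, 0.0187, 0.0181, -3.29, 0.4, -1.53, -1],
[-0.011, 0.0173, 0.019, -3.3, 0.41, -1.52, -1],
[-0.0116, 0.0159, 0.0199, -3.29, 0.4, -1.53, -1],
[-0.0121, 0.0144, 0.0207, -3.3, 0.41, -1.52, -1],
[-0.0127, 0.0129, 0.0213, -3.29, 0.4, -1.53, -1]]
end [ 0.6172 -0.1544  0.1098]
```

arm_command:
  motion:
    - [-0.0077,0.0233,0.0135,-3.29,0.41,-1.53,-1]
    - [-0.0084,0.0222,0.0147,-3.29,0.41,-1.53,-1]
    - [-0.0091,0.0211,0.0159,-3.29,0.4,-1.53,-1]
    - [-0.0098,0.0199,0.017,-3.29,0.41,-1.53,-1]
    - [-0.0104,0.0187,0.0181,-3.29,0.4,-1.53,-1]
    - [-0.011,0.0173,0.019,-3.3,0.41,-1.52,-1]
    - [-0.0116,0.0159,0.0199,-3.29,0.4,-1.53,-1]
    - [-0.0121,0.0144,0.0207,-3.3,0.41,-1.52,-1]
    - [-0.0127,0.0129,0.0213,-3.29,0.4,-1.53,-1]
    - [0,0,0,0,0,0,-1]

```text
time: 14.4
ee_pos: [0.6177, -0.1523, 0.1052]
ee_rot: [0.138, 0.956, 0.257, 0.034]
wrist_force: [-0.8, 0.9, -2.0]
width: 0.0155
```

arm_command:
  motion:
    - [0,0,0,0,0,0,-1]
    - [0,0,0,0,0,0,-1]
    - [0,0,0,0,0,0,-1]
    - [0,0,0,0,0,0,-1]

```text
time: 14.73
ee_pos: [0.6178, -0.1553, 0.1118]
ee_rot: [0.139, 0.957, 0.254, 0.038]
wrist_force: [0.2, -0.5, -2.0]
width: 0.0151
```

```bash
python3 loc.py; python3 look.py wr15; python3 clipt.py wr15 | tail -3; cat > stud2.py <<'E'
from est3 import *
from geo import *
import sys
z=np.load(sys.argv[1]+'.npz'); d,K,D,W=z['d'],z['K'],z['D'],z['W']; X=cloud(d,K,D,W); L=(X-o)@np.stack([x,y,n],1)
m=(np.abs(L[...,0])<.055)&(np.abs(L[...,1])<.1)&(L[...,2]>0.003)&(L[...,2]<0.014); print('plate h',np.median(L[m][:,2]).round(4),np.percentile(L[m],[.5,99.5],0).round(4).tolist())
for s in (1,-1):
    S=L[(np.abs(L[...,0])<0.03)&(np.abs(L[...,1]-s*0.062)<0.025)&(L[...,2]>0.024)&(L[...,2]<0.05)]
    if len(S)<5: continue
    t=S[S[:,2]>.0385]; h=S[(S[:,2]<.031)]; print('stud',s,len(S),len(t),t.mean(0).round(4) if len(t) else '', 'head x,y range',h.min(0).round(4),h.max(0).round(4))
E
python3 stud2.py wr15
```

```text
t 14.7333 F [ 0.2 -0.5 -2. ] dq 0.004 w 0.0151 q [-0.47  0.56  0.04  1.14  0.51 -0.21]
TCP in deck frame mm [-113.67  -64.43  107.12] rot err deg (tool) [-0.08  0.15  0.04]
x fit [-0.00292659  0.00183743] z fit [0.00543368 0.02781686]
tip y max 0.09347456587176121
block top 5314 [-0.0117 -0.012  -0.03  ] [ 0.0149  0.012  -0.01  ] [ 0.0041  0.0004 -0.0156]
plate h 0.0075 [[-0.0471, -0.0892, 0.0038], [0.0426, 0.0594, 0.0126]]
stud 1 105 0  head x,y range [-0.0076  0.0528  0.024 ] [0.0032 0.0557 0.031 ]
stud -1 525 39 [-0.     -0.0644  0.0395] head x,y range [-0.0108 -0.0659  0.0241] [ 0.0064 -0.0526  0.031 ]
```

View pics/wr15.png

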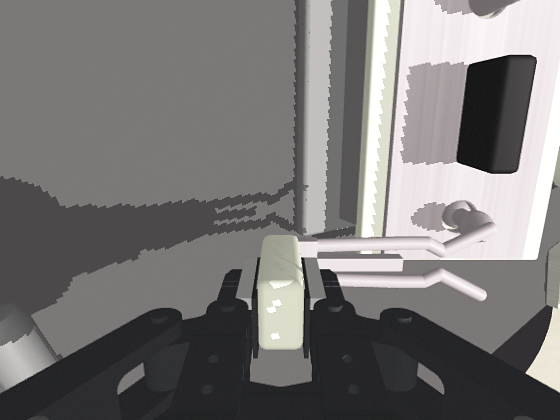

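arm_command:
  motion:
    - [0.0004,0,0.012,0,0,0,-1]
    - [0.0005,0,0.015,0,0,0,-1]
    - [0,0,0.015,0,0,0,-1]
    - [0,0,0.012,0,0,0,-1]
    - [0,0,0.006,0,0,0,-1]
    - [0,0,0,0,0,0,-1]
    - [0,0,0,0,0,0,-1]
    - [0,0,0,0,0,0,-1]
    - [0,0,0,0,0,0,-1]

```text
time: 15.53
ee_pos: [0.6261, -0.1267, 0.0597]
ee_rot: [0.138, 0.957, 0.254, 0.038]
wrist_force: [0.3, 0.2, -0.7]
width: 0.0151
```

```bash
python3 loc.py; python3 look.py wr16; python3 stud2.py wr16; python3 -c "
from h import *
snap('scene','sc1')
im=cv2.imread('pics/sc1.png'); cv2.imwrite('pics/sc1z.png',cv2.resize(im[150:270,250:390],None,fx=5,fy=5,interpolation=cv2.INTER_CUBIC))"
```

```text
t 15.5333 F [ 0.3  0.2 -0.7] dq 0.003 w 0.0151 q [-0.42  0.6  -0.05  1.    0.51 -0.16]
TCP in deck frame mm [-113.66  -64.26   47.14] rot err deg (tool) [-0.04  0.16  0.06]
plate h 0.0074 [[-0.0473, -0.0894, 0.0035], [0.0181, 0.0448, 0.0133]]
stud -1 1387 73 [-0.0054 -0.0617  0.0392] head x,y range [-0.0105 -0.0703  0.024 ] [ 0.0027 -0.0524  0.031 ]
```

View pics/wr16.png

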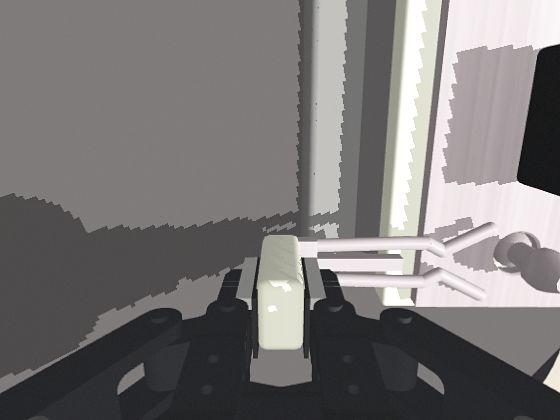

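View pics/sc1z.png

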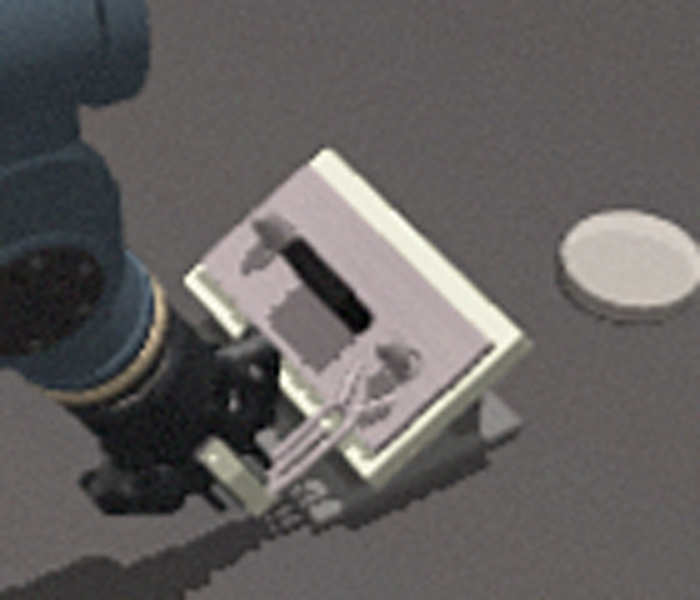

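arm_command:
  motion:
    - [0.0003,0.004,0.0005,0,0,0,-1]
    - [0.0003,0.006,0.0005,0,0,0,-1]
    - [0.0004,0.008,0,0,0,0,-1]
    - [0,0.006,0,0,0,0,-1]
    - [0,0.004,0,0,0,0,-1]
    - [0,0.002,0,0,0,0,-1]
    - [0,0,0,0,0,0,-1]
    - [0,0,0,0,0,0,-1]
    - [0,0,0,0,0,0,-1]

```text
time: 16.38
ee_pos: [0.6321, -0.1004, 0.0727]
ee_rot: [0.138, 0.956, 0.254, 0.038]
wrist_force: [0.6, -0.5, -2.0]
width: 0.0157
```

```bash
python3 loc.py; python3 look.py wr17; python3 stud2.py wr17;python3 clipt.py wr17 | tail -3
```

```text
t 16.3833 F [ 0.6 -0.5 -2. ] dq 0.004 w 0.0157 q [-0.38  0.57 -0.06  0.99  0.52 -0.11]
TCP in deck frame mm [-83.85 -62.64  45.07] rot err deg (tool) [-0.04  0.07  0.04]
plate h 0.0075 [[-0.047, -0.0894, 0.0042], [0.0419, 0.046, 0.0136]]
stud -1 1889 467 [-0.0018 -0.0614  0.0394] head x,y range [-0.0109 -0.0705  0.024 ] [ 0.006  -0.0524  0.031 ]
x fit [-0.1585814   0.01724009] z fit [-0.05490588  0.0404192 ]
tip y max 0.11438821999680478
block top 5303 [-0.0117 -0.012  -0.03  ] [ 0.0147  0.012  -0.01  ] [ 0.0041  0.0004 -0.0156]
```

View pics/wr17.png

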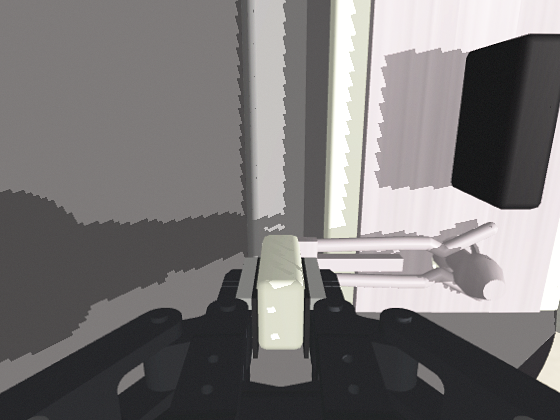

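arm_command:
  motion:
    - [-0.0003,0.003,-0.0003,0,0,0,-1]
    - [-0.0003,0.003,0,0,0,0,-1]
    - [0,0.003,0,0,0,0,-1]
    - [0,0.003,0,0,0,0,-1]
    - [0,0.003,0,0,0,0,-1]
    - [0,0.003,0,0,0,0,-1]
    - [0,0.002,0,0,0,0,-1]
    - [0,0,0,0,0,0,-1]
    - [0,0,0,0,0,0,-1]
    - [0,0,0,0,0,0,-1]

```text
time: 17.27
ee_pos: [0.6377, -0.0839, 0.0831]
ee_rot: [0.138, 0.956, 0.254, 0.038]
wrist_force: [-0.9, 0.0, -1.3]
width: 0.0152
```

```bash
python3 loc.py; python3 look.py wr18; python3 stud2.py wr18
```

```text
t 17.2667 F [-0.9  0.  -1.3] dq 0.004 w 0.0152 q [-0.36  0.56 -0.05  1.    0.52 -0.08]
TCP in deck frame mm [-63.57 -63.29  45.42] rot err deg (tool) [-0.02  0.08  0.06]
plate h 0.0076 [[-0.0469, -0.0891, 0.0055], [0.0429, 0.0454, 0.0136]]
stud -1 1700 435 [-0.0016 -0.0614  0.0394] head x,y range [-0.0103 -0.0697  0.0241] [ 0.0078 -0.0521  0.031 ]
```

View pics/wr18.png

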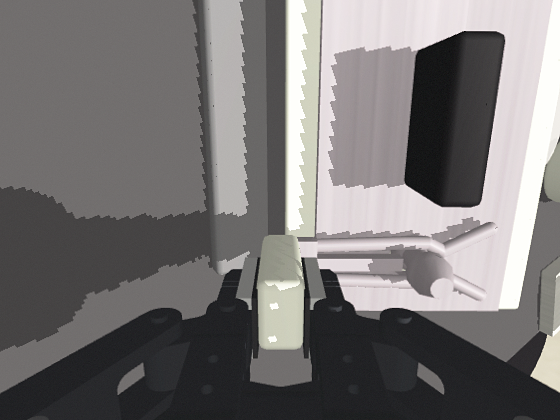

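arm_command:
  motion:
    - [0,0,0.0015,0,0,0,-1]
    - [0,0,0.0015,0,0,0,-1]
    - [0,0,0,0,0,0,-1]
    - [0,0,0,0,0,0,-1]

```text
time: 17.65
ee_pos: [0.6381, -0.0825, 0.0803]
ee_rot: [0.138, 0.956, 0.254, 0.038]
wrist_force: [0.4, 0.5, -1.5]
width: 0.0155
```

```bash
python3 loc.py
```

```text
t 17.65 F [ 0.4  0.5 -1.5] dq 0.002 w 0.0155 q [-0.35  0.56 -0.06  0.99  0.52 -0.08]
TCP in deck frame mm [-63.74 -63.23  42.29] rot err deg (tool) [-0.03  0.07  0.04]
```

arm_command:
  motion:
    - [0,0,0,0,0,0,-0.2]
    - [0,0,0,0,0,0,-0.2]
    - [0,0,0,0,0,0,-0.2]
    - [0,0,0,0,0,0,-0.2]
    - [0,0,-0.01,0,0,0,-0.2]
    - [0,0,-0.025,0,0,0,-0.2]
    - [0,0,-0.035,0,0,0,-0.2]
    - [0,0,-0.04,0,0,0,-0.2]
    - [0,0,-0.03,0,0,0,-0.2]
    - [0,0,-0.01,0,0,0,-0.2]

```text
time: 18.48
ee_pos: [0.6174, -0.1566, 0.216]
ee_rot: [0.138, 0.957, 0.253, 0.041]
wrist_force: [1.3, 0.3, 0.7]
width: 0.034
```

arm_command:
  motion:
    - [0,-0.03,0,0,0,0,-0.2]
    - [-0.01,-0.02,0,0,0,0,-0.2]
    - [0,0,0,0,0,0,-0.2]
    - [0,0,0,0,0,0,-0.2]
    - [0,0,0,0,0,0,-0.2]
    - [0,0,0,0,0,0,-0.2]

```text
time: 18.98
ee_pos: [0.6141, -0.1978, 0.1866]
ee_rot: [0.138, 0.957, 0.254, 0.038]
wrist_force: [-0.1, -0.6, 0.6]
width: 0.0343
```

```bash
python3 loc.py; python3 look.py wr19; python3 stud2.py wr19; python3 -c "
from h import *
snap('scene','sc2')
im=cv2.imread('pics/sc2.png'); cv2.imwrite('pics/sc2z.png',cv2.resize(im[150:270,250:390],None,fx=5,fy=5,interpolation=cv2.INTER_CUBIC))"
```

```text
t 18.9833 F [-0.1 -0.6  0.6] dq 0.006 w 0.0343 q [-0.53  0.55  0.22  1.37  0.5  -0.28]
TCP in deck frame mm [-112.75  -73.    192.79] rot err deg (tool) [-0.02  0.09  0.09]
plate h 0.0075 [[-0.0523, -0.0892, 0.0044], [0.0425, 0.0723, 0.0136]]
stud 1 565 150 [-0.002   0.0614  0.0396] head x,y range [-0.011  0.053  0.024] [0.0027 0.0677 0.031 ]
stud -1 512 111 [-0.0016 -0.0616  0.0396] head x,y range [-0.0101 -0.0788  0.024 ] [ 0.0269 -0.044   0.0309]
```

View pics/wr19.png

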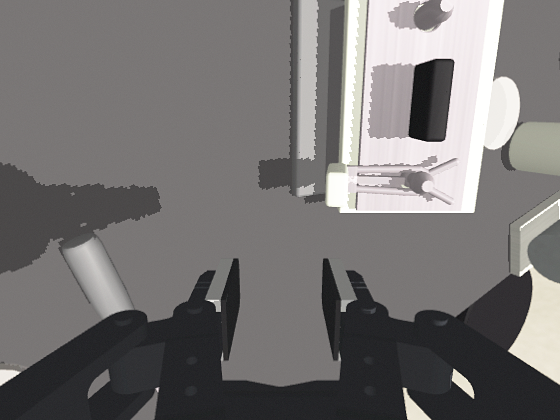

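View pics/sc2z.png

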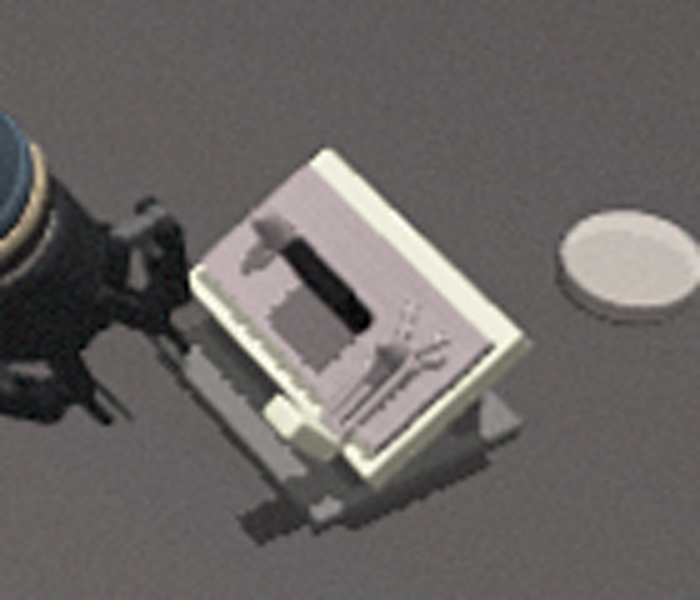

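```bash
python3 - <<'E'
from est3 import *
from geo import *
z=np.load('wr19.npz'); d,K,D,W=z['d'],z['K'],z['D'],z['W']; X=cloud(d,K,D,W); L=(X-o)@np.stack([x,y,n],1)
for lo in np.arange(-.08,.04,.006):
    m=(L[...,0]>lo)&(L[...,0]<lo+.006)&(L[...,1]<-.040)&(L[...,1]>-.088)&(L[...,2]<.07)&(L[...,2]>.0105)
    if m.sum()<4: continue
    p=L[m]; print(round(lo,3),m.sum(),'z',np.percentile(p[:,2],[10,50,90]).round(4),'y',p[:,1].min().round(4),p[:,1].max().round(4))
m=(L[...,0]>-.09)&(L[...,0]<-.045)&(L[...,1]<-.03)&(L[...,1]>-.095)&(L[...,2]>.04)&(L[...,2]<.07)
b=L[m]; print('block',b.min(0),b.max(0),np.median(b,0))
E
```

```text
-0.08 317 z [0.0494 0.0525 0.0538] y -0.0746 -0.049
-0.074 365 z [0.0353 0.0536 0.0548] y -0.0744 -0.0488
-0.068 220 z [0.0303 0.0537 0.0549] y -0.0738 -0.0488
-0.062 47 z [0.011  0.012  0.0215] y -0.0725 -0.049
-0.056 200 z [0.0114 0.0124 0.0133] y -0.0728 -0.0508
-0.05 162 z [0.0117 0.0129 0.0142] y -0.073 -0.0509
-0.044 167 z [0.0126 0.0139 0.0149] y -0.0725 -0.0508
-0.038 166 z [0.0133 0.0147 0.0161] y -0.0732 -0.0505
-0.032 169 z [0.0144 0.0159 0.017 ] y -0.0731 -0.0503
-0.026 175 z [0.0151 0.0166 0.0177] y -0.0737 -0.0502
-0.02 185 z [0.0157 0.0174 0.0187] y -0.0735 -0.0495
-0.014 216 z [0.0168 0.0189 0.0308] y -0.0731 -0.0492
-0.008 349 z [0.0182 0.0319 0.0394] y -0.0745 -0.0497
-0.002 179 z [0.0198 0.0362 0.0398] y -0.0736 -0.0498
0.004 67 z [0.02   0.0214 0.0307] y -0.0723 -0.0509
0.01 131 z [0.0209 0.0221 0.0234] y -0.075 -0.0474
0.016 138 z [0.0215 0.023  0.0244] y -0.0789 -0.0441
0.022 98 z [0.0224 0.0236 0.0248] y -0.0801 -0.0427
block [-0.08002021 -0.07457089  0.04004202] [-0.06371133 -0.04884276  0.05605857] [-0.0722357  -0.06045087  0.0534527 ]
```

arm_command:
  motion:
    - [0,0,0,0,0,0,-0.2]
    - [0,0,0,0,0,0,-0.2]
    - [0,0,0,0,0,0,-0.2]
    - [0,0,0,0,0,0,-0.2]
    - [0,0,0,0,0,0,-0.2]
    - [0,0,0,0,0,0,-0.2]
    - [0,0,0,0,0,0,-0.2]
    - [0,0,0,0,0,0,-0.2]
    - [0,0,0,0,0,0,-0.2]
    - [0,0,0,0,0,0,-0.2]

```text
time: 19.92
ee_pos: [0.614, -0.1984, 0.1858]
ee_rot: [0.138, 0.956, 0.254, 0.038]
wrist_force: [0.1, 0.2, -0.2]
width: 0.034
```

```bash
python3 look.py wr20; python3 loc.py; python3 - <<'E'
from est3 import *
from geo import *
for f in ('wr19','wr20'):
    z=np.load(f+'.npz'); d,K,D,W=z['d'],z['K'],z['D'],z['W']; X=cloud(d,K,D,W); L=(X-o)@np.stack([x,y,n],1)
    m=(L[...,0]>-.09)&(L[...,0]<-.045)&(L[...,1]<-.03)&(L[...,1]>-.095)&(L[...,2]>.04)&(L[...,2]<.07)
    b=L[m]; print(f,'block',b.min(0).round(4),b.max(0).round(4))
    m=(L[...,0]>.01)&(L[...,0]<.05)&(L[...,1]<-.040)&(L[...,1]>-.088)&(L[...,2]<.035)&(L[...,2]>.0135); print('tips x',np.percentile(L[m][:,0],[99,99.8]).round(4))
    m=(L[...,1]>-.04)&(L[...,1]<.1)&(np.abs(L[...,2]-.0077)<.002)&(np.abs(L[...,0])<.06); print('plate x',np.percentile(L[m][:,0],[.5,99.5]).round(4),'z',np.median(L[m][:,2]).round(4))
E
```

```text
t 19.9667 F [ 0.1  0.5 -0.2] dq 0.002 w 0.0341 q [-0.53  0.55  0.22  1.37  0.5  -0.28]
TCP in deck frame mm [-113.64  -73.1   192.44] rot err deg (tool) [-0.03  0.08  0.05]
wr19 block [-0.08   -0.0746  0.04  ] [-0.0637 -0.0488  0.0561]
tips x [0.027  0.0276]
plate x [-0.0468  0.0426] z 0.0075
wr20 block [-0.0799 -0.0746  0.0401] [-0.0624 -0.0488  0.056 ]
tips x [0.0274 0.0282]
plate x [-0.0468  0.0426] z 0.0075
```

```bash
python3 -c "
from station import ctrl; print(ctrl.job_done())"
```

```text
the job is handed in; nothing more can be done
None
```

I fitted the cover plate over both studs of the white deck, pushed the white clip up the slope onto the neck until it snapped, let go and backed off. I handed the job in at about 20 s of robot time; it reports no verdict.

My last checks, from the wrist camera about 1 s apart, with the gripper clear and the force near zero:
- **Plate:** it lies flat. Its top is 7.5 mm above the face against the nominal 8 mm, and its centre is within 1 mm of the studs' midpoint. Its tilt, measured after release and before the clip went on, was about 0.2°.
- **Clip:** it is at rest. Its seat is about 2 mm downhill of the stud's axis, under 1 mm off sideways and about 2.5 mm above the groove's centre.

- **Not parallel:** after release the clip slid back about 2 mm and its block sagged over the plate's edge. It now sits about 8° off parallel with the plate, with its seat still inside the stated limits.
- **Camera disagreement:** the deck position I first measured was about 1.5 mm off in x, so I aligned both fits to the studs as seen close up.
- **Other things on the bench:** I did not touch the pink deck, the black clip or any bystander, but I did not measure the bystanders again at the end.

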